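# Fetch the stirring rod from behind the reagents

### The arm

A 6-joint arm with a two-finger parallel gripper is mounted at the origin on the work surface. World frame = base frame: x ahead of the robot, y to its left, z up, the work surface at z = 0. Lengths are in m, angles in rad, forces in N, time in s.
With the tool pointing down it reaches from about 0.35 to 0.775 m from the base axis. Payload 5.5 kg.
Tool frame: the origin (TCP) lies between the finger pads; the fingertips stand env.nose_length ahead of it and the grasp point (between the pads) lies 8 mm behind it (env.nose_length is the distance from the TCP to the fingertips, in m); z points along the fingers, y is the direction in which the jaws open and shut (so a half turn about z gives the same grasp; the last joint's range is limited). The gripper opens to 85 mm and grips with 20 to 120 N. Pads are 22 mm wide; open, the fingers measure 114 mm over their backs; the gripper's body (76 mm by 85 mm) begins 54 mm behind the grasp point. The pads swing forward as they close: fully open they stand 13 mm farther back than shut.
Start: joints at [1.027, 0.313, 0.046, 1.304, 0, 1.431], TCP at [0.226, 0.529, 0.207] pointing down, gripper open.
Joint ranges: [-2.76, 2.76], [-0.86, 1.69], [-1.03, 1.26], [-2.2, 2.34], [-1.47, 1.5], [-3.14, 3.14]. Speed limits (rad/s): [2.57, 2.57, 3.14, 3.14, 3.14, 3.14].

### API

Orientations are given as a unit quaternion [w, x, y, z].
In Python, from workcell import env gives the robot as it stands. The module is installed in compiled form; this text tells all that it offers.
- The arm moves only by the shell command python3 -m creep 'ROWS' [FORCE]. ROWS is a JSON object of lists of equal length, an entry for each row: "hand": the finger opening in mm, from 0 to 85.4; "delta_pos": the shift along the tool's x, y, z scaled (see below), a list of three; "turn": the turn about the tool's z scaled (see below). In form: {"hand": [hand, ...], "delta_pos": [[dx, dy, dz], ...], "turn": [turn, ...]}. A call has exactly 5 rows; each row shifts and turns the commanded pose from where the row before left it, along the tool's axes as they then stand; what a row does not reach is not made up. The controller multiplies each number of a shift by 0.8 m and each number of a turn by 5 degrees. A row lasts 1/12 s, in which the tool goes at most 41.7 mm and 7.16 degrees, less where a joint would pass 70% of its speed; a pose out of reach is approached as far as the arm can. A call with a number of a shift or a turn outside -1 to 1 is refused whole. A call with a gripper value outside its range is refused whole. The fingers move at their own pace and stop on an object; FORCE is the grip in N (left out, the last holds). Time passes only in rows, so rows that do not move let the fingers close, or fill a call up. It gives the time, the measured TCP pose, the force and the opening at its end, in the units of the state.
- env.get_state(): the state, without advancing time (a new reading comes with each control period).
- env.read_camera(name): name is "scene" or "side" or "wrist"; returns a dict with "pixels" (400x640x3 uint8, red, green, blue), "depth" (400x640 float32, m along the optical axis (not along the pixel's ray), 0 where there is no reading), "fx", "fy", "cx", "cy" (pixels), "origin" and "orientation" of the camera in the world. Camera axes: x right, y down, z forward; pixel columns grow to the right and rows downward; lengths in m; the calibration is good to about 2 mm. A picture is of the moment at which its call begins.
- env.hand_in(): hands the job in, once; it reports no verdict.
Trained networks look in the newest picture that a camera, given by its name, has taken for a name from the list of things; names that differ only in an ending like _2 or _b are one class to them, and where a whole thing is asked for, a point or a joint stands for the part that bears it (a point fixed in the world has none). Each returns a list of dicts, best first, with "score" (0 to 1); they miss things now and then, are a little off and sometimes report something else, mostly with a low value. They report only what shows in the picture. A call takes as long as a camera call. They do not tell look-alikes from the thing itself.
- env.find_in(camera, target): "location" ([row, column] in pixels, amid what is visible of it).
- env.pinpoint(camera, target): "location" ([row, column] in pixels: a listed point, or the origin of a listed thing).
The state is a dict: "clock": time; "joint_pos": joint angles; "qvel": joint speeds; "tau": joint torques, N m; "tcp_pos": TCP position; "orientation": TCP orientation; "wrist_force": force on the tool from outside, world axes, zero at the start; "ft_torque": the same for the moment, N m; "finger_gap": finger opening in m.
Only numpy, scipy, OpenCV 4.12 (cv2) and the standard library are available. Lean on these libraries where they do the work, as an engineer would, in place of code of your own. Each camera call takes 0.05 s, during which the arm holds its last target.

### The job

The white stirring rod is snapped into the clips of the blue rack behind three reagent containers. Stand all three containers upright on the grey spill tray, then pull the rod forward out of its clips and lay it centred in the two V notches of the green-based rest, and only then put each container back upright on the very place of the rack where it stood at the start. Never tip a container over, leave the conical flask and the tape roll where they are, and let go of everything at the end.

Things in the scene. Friction and masses are not known exactly. Their poses are not given: they have to be found in the camera images.
- rack: Fixed blue rack: board 130 (x) x 260 (y) x 8 mm; origin: centre of its underside; front is -x, towards the robot. Three round dark marks (68 mm) on the board at x -28, y -80, 0, +80 mm are the containers' places (any order). Behind, at y -70 and +70 mm, two sprung C-clips (14 mm wide, on posts behind the rod, 57 mm high) hold the rod along y; free room for fingers lies between them.
- rod: Loose white plastic round rod, 12 mm thick, 200 mm long, 0.05 kg; origin: its middle, on its axis; y runs along it (it may roll). At the start at x +24, z 44 mm in the rack's frame, along its y. Clips open to the rack's front (-x): a straight pull of about 10 to 15 N frees it within 25 mm; it cannot be lifted straight up. Grip its middle from above, fingers before and behind it.
- tall_bottle: Loose white plastic round bottle with a white cap, 120 mm tall in all, body 50 mm wide, round cap 30 mm wide, from 94 to 120 mm above its underside, 0.11 to 0.21 kg: a 26 mm tall round screw cap at the top, the place to grip it from above; origin: centre of its underside, z up.
- square_bottle: Loose amber bottle of square section with a black cap, 106 mm tall in all, body 50 x 50 mm and 70 mm tall, round cap 33 mm wide, from 80 to 106 mm above its underside, 0.17 to 0.31 kg: a 26 mm tall round screw cap at the top, the place to grip it from above; origin: centre of its underside, z up.
- jar: Loose squat round jar with a wide white cap, 90 mm tall in all, body 58 mm wide, round cap 48 mm wide, from 64 to 90 mm above its underside, 0.14 to 0.26 kg: a 26 mm tall round screw cap at the top, the place to grip it from above; origin: centre of its underside, z up.
- tray: Fixed grey open spill tray, 260 (x) x 135 (y) x 16 mm high, walls and floor 4 mm thick; empty at the start; origin: centre of its underside. The three containers fit on it in a row along its x axis, 75 mm apart.
- rest: Fixed rod rest: green base 70 (x) x 150 (y) x 8 mm; origin: centre of its underside. Two aluminium V-notch forks (10 mm thick) at y -55 and +55 mm, open upward, 42 mm wide at the mouth, which is 48 mm above the underside. The rod lies in both along y, either way round, its axis 34.5 mm above the underside. Room for fingers between the forks.
- flask: Bystander: loose clear conical flask, 105 mm tall, 72 mm wide at the foot; origin: centre of its underside.
- tape_roll: Bystander: loose roll of clear tape lying flat, 90 mm across, 45 mm high; origin: centre of its underside.
Things that resemble listed ones, but are neither listed nor needed, are in the scene too. Of the things that look like the rod, the largest one is meant.

How it is judged:
By the outcome, as a careful person would: the job done as asked, in the order asked, and still so for the second after the job is handed in, with the robot touching nothing.
It also fails if it takes over 144 s, if anything falls off the work surface, if the arm or the gripper's body presses on something with over 40 N, if the wrist force passes 120 N, or if a joint passes its speed limit or range.

## Working session

There is one attempt and no reset: what is moved stays moved. The work goes in short steps, Python scripts to look and compute and a shell command to move; the robot and the scene stay as the last step left them, time stands still between calls to the robot, and variables do not carry over. Pictures are saved under pics/ and viewed, and the job is handed in when it is done.

```bash
mkdir -p pics; ls; cat > h.py <<'E'
from workcell import env
import numpy as np, cv2
from scipy.spatial.transform import Rotation as R
def q(o): return R.from_quat([o[1],o[2],o[3],o[0]])
def cam(n,save=None):
    c=env.read_camera(n)
    if save: cv2.imwrite('pics/'+save,cv2.cvtColor(c['pixels'],cv2.COLOR_RGB2BGR))
    return c
def cloud(c):
    d=c['depth']; v,u=np.mgrid[:d.shape[0],:d.shape[1]]
    p=np.stack([(u-c['cx'])/c['fx']*d,(v-c['cy'])/c['fy']*d,d],-1)
    w=p.reshape(-1,3)@q(c['orientation']).as_matrix().T+np.array(c['origin'])
    w=w.reshape(p.shape); w[d==0]=np.nan
    return w
def ray(c,rc,z):
    d=np.array([(rc[1]-c['cx'])/c['fx'],(rc[0]-c['cy'])/c['fy'],1.])
    d=q(c['orientation']).as_matrix()@d; o=np.array(c['origin'])
    return o+d*(z-o[2])/d[2]
def proj(c,p):
    x=q(c['orientation']).as_matrix().T@(np.array(p)-np.array(c['origin']))
    return [x[1]/x[2]*c['fy']+c['cy'],x[0]/x[2]*c['fx']+c['cx']]
E
python3 - <<'E'
from h import *
s=env.get_state(); print(s, env.nose_length)
for n in['scene','side','wrist']:
    c=cam(n,n+'0.png'); print(n,c['origin'],c['orientation'],c['fx'],c['cx'],c['cy'])
    for t in['rack','rod','tall_bottle','square_bottle','jar','tray','rest','flask','tape_roll']:
        print(t,[(round(d['score'],2),np.round(d['location']).tolist()) for d in env.find_in(n,t)], [(round(d['score'],2),np.round(d['location']).tolist()) for d in env.pinpoint(n,t)])
E
```

```text
pics
{'clock': 0.0, 'joint_pos': array([1.02739544e+00, 3.14044032e-01, 4.49418047e-02, 1.30362305e+00,
       3.96933395e-07, 1.43120249e+00]), 'qvel': array([-1.02717952e-03,  9.84835618e-04,  8.69919981e-04, -4.78179858e-05,
        1.48909204e-03,  7.77416448e-04]), 'tau': array([ 1.59401818e-03, -4.80626750e+01,  2.98532724e+01,  1.91081723e-02,
       -1.79333369e-04, -2.24368236e-06]), 'tcp_pos': array([0.22562995, 0.52824537, 0.20626892]), 'orientation': array([-3.23188461e-04,  2.00534460e-01,  9.79686174e-01, -9.08715213e-04]), 'wrist_force': array([ 0.3757391 , -0.59695123,  0.32455144]), 'ft_torque': array([-0.06762151,  0.0046521 , -0.00749011]), 'finger_gap': 0.08522624310126821} 0.011
scene [1.08015257 0.27270832 0.7794969 ] [-0.16920946  0.47252726  0.8141192  -0.29205492] 435.95705087893884 322.7599980288412 197.41740932183234
rack [(0.88, [244.0, 314.0])] [(0.97, [233.0, 312.0])]
rod [(0.86, [228.0, 308.0]), (0.68, [156.0, 318.0]), (0.5, [200.0, 218.0]), (0.21, [228.0, 353.0])] [(0.82, [228.0, 304.0]), (0.7, [199.0, 217.0]), (0.65, [157.0, 318.0])]
tall_bottle [(0.6
[... 891 characters left out ...]
 [(0.82, [206.0, 316.0])] [(0.96, [222.0, 316.0])]
jar [(0.94, [184.0, 294.0])] [(0.83, [199.0, 297.0])]
tray [(0.69, [182.0, 180.0])] [(0.57, [186.0, 183.0]), (0.43, [136.0, 292.0])]
rest [(0.76, [356.0, 401.0])] [(0.9, [358.0, 399.0])]
flask [(0.82, [122.0, 292.0])] [(0.93, [131.0, 293.0])]
tape_roll [(0.94, [267.0, 218.0])] []
wrist [0.1529971  0.55998554 0.37458718] [0.13115474 0.82429845 0.5439264  0.08645559] 285.95192469284694 316.9687738350682 199.7052467622618
rack [] []
rod [(0.44, [390.0, 29.0])] []
tall_bottle [] [(0.34, [353.0, 256.0])]
square_bottle [] []
jar [] []
tray [(0.92, [320.0, 252.0])] [(0.81, [353.0, 253.0])]
rest [] []
flask [] []
tape_roll [(0.82, [353.0, 58.0])] []
```

View pics/scene0.png

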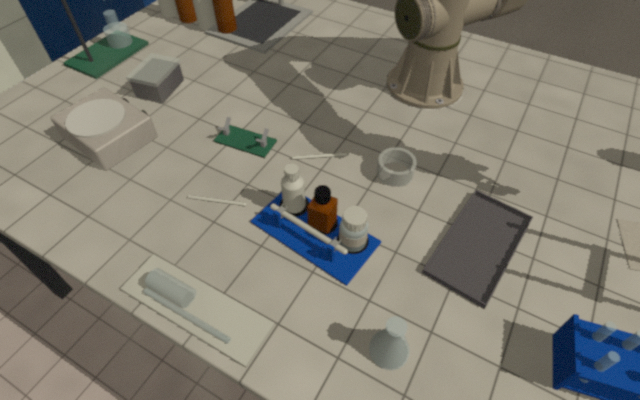

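View pics/side0.png

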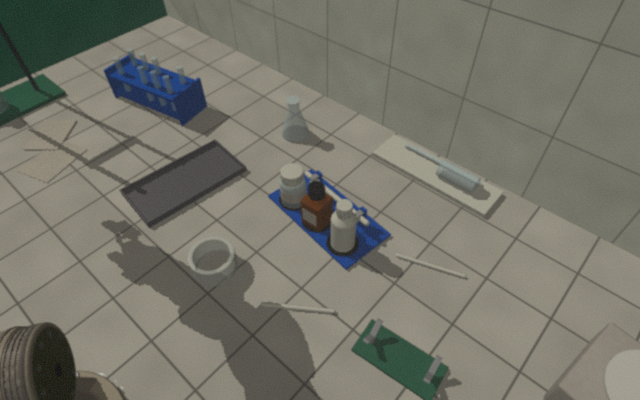

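View pics/wrist0.png

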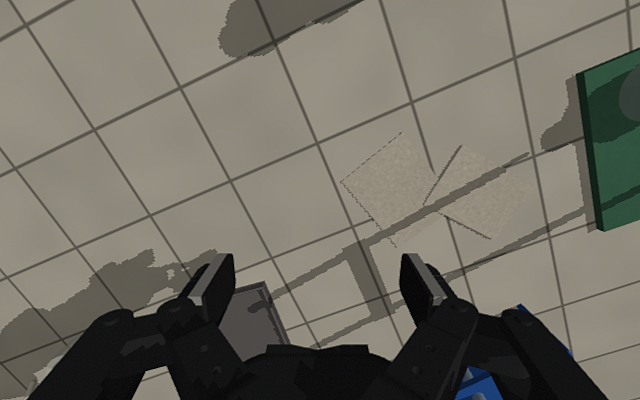

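Scene view: the rod lies in the clips at (228,308). Two look-alikes lie on the table, thin rods at (200,217) and (157,318). The tall bottle is at (190,293), the square bottle at (212,322), the jar at (228,354), the tray at (249,479), the rest at (140,245), the flask at (347,389) and the tape roll at (167,397). I choose the rod in the clips, which is also the largest, and will check it in a crop while measuring.

```bash
cat > m.py <<'E'
from h import *
cs={n:env.read_camera(n) for n in['scene','side']}
ims=[]
P=[];C=[]
for n,c in cs.items():
    P.append(cloud(c).reshape(-1,3));C.append(c['pixels'].reshape(-1,3))
P=np.vstack(P);C=np.vstack(C).astype(int);np.savez('pc.npz',P=P,C=C,n=len(P)//2)
a=cs['scene']['pixels'][140:290,235:395];b=cs['side']['pixels'][150:280,250:410]
o=np.zeros((600,800,3),np.uint8);a=cv2.resize(a,(400,375),interpolation=2);b=cv2.resize(b,(400,325),interpolation=2)
o[:375,:400]=a;o[:325,400:]=b
cv2.imwrite('pics/crop1.png',o[:380,:,::-1])
for k,m in [('blue',(C[:,2]>C[:,0]*2)&(C[:,2]>70)&(C[:,1]<C[:,2]*.75)),('green',(C[:,1]>C[:,0]*1.4)&(C[:,1]>C[:,2]*1.15))]:
    for i in (0,1):
        h=np.arange(len(P))//(len(P)//2)==i
        mm=m&h&(P[:,2]>.002)&(P[:,2]<.016)&(P[:,0]<.85)&(P[:,0]>.2)&(abs(P[:,1])<.42)
        p=P[mm]
        print(k,i,mm.sum())
        if mm.sum()>20:
            r=cv2.minAreaRect((p[:,:2]*1000).astype(np.float32));print(r,np.median(p[:,2]))
E
python3 m.py
python3 - <<'E'
from h import *
d=np.load('pc.npz');P,C,n=d['P'],d['C'],d['n']
for i in (0,1):
    p=P[i*n:(i+1)*n];col=C[i*n:(i+1)*n]
    # tray: nearby grey
    rr=[[.25,.8],[.05,.5]]
    print(i,np.nanmin(p,0),np.nanmax(p,0))
    m=(p[:,2]>.03)&(p[:,2]<.2)&(p[:,0]>.25)&(p[:,0]<.8)&(abs(p[:,1])<.45)
    g=np.full((450,550),0,np.uint8)
    gx=((p[m,0]-.25)*1000).astype(int);gy=((p[m,1]+.45)*500).astype(int)
    # cap clusters
    H=np.zeros((560,910),np.uint8);H[((p[m,0]-.25)*1000).astype(int),((p[m,1]+.45)*1000).astype(int)]=255
    H=cv2.dilate(H,np.ones((5,5)))
    k,l,s,ce=cv2.connectedComponentsWithStats(H)
    idx=l[((p[m,0]-.25)*1000).astype(int),((p[m,1]+.45)*1000).astype(int)]
    for j in range(1,k):
        q_=p[m][idx==j]
        if len(q_)>15: print(j,len(q_),np.round(np.median(q_,0),3),np.round(q_.min(0),3),np.round(q_.max(0),3),col[m][idx==j].mean(0).round())
E
```

```text
blue 0 2952
((619.1068725585938, -12.585739135742188), (258.2722473144531, 129.12779235839844), 82.426025390625) 0.007960235464432641
blue 1 1409
((614.8602294921875, -13.49652099609375), (258.6166687011719, 128.67965698242188), 82.39757537841797) 0.00898794068866271
green 0 861
((489.7527770996094, -214.33084106445312), (345.2679443359375, 111.91692352294922), 74.24275207519531) 0.007898316698178198
green 1 2735
((457.02972412109375, -313.0271301269531), (68.212646484375, 146.80319213867188), 6.287135601043701) 0.008709409008913482
0 [-0.51418601 -2.05472503 -0.76352879] [1.26077149 0.62082989 0.28682002]
1 567 [0.376 0.068 0.043] [0.325 0.022 0.03 ] [0.417 0.112 0.049] [129. 127. 115.]
2 42 [ 0.441 -0.26   0.038] [ 0.429 -0.266  0.03 ] [ 0.451 -0.255  0.048] [131. 129. 120.]
3 42 [ 0.452 -0.369  0.039] [ 0.443 -0.375  0.03 ] [ 0.465 -0.364  0.048] [136. 132. 123.]
7 17 [ 0.485 -0.363  0.043] [ 0.473 -0.372  0.031] [ 0.49  -0.361  0.046] [122. 119. 110.]
8 836 [ 0.593 -0.08   0.089] [ 0.558 -0.113  0.03 ] [ 0.606 -0.063  0.13 ] [139. 136. 120.]
9 945 [ 0.605 -0.002  0.077] [ 0.566 -
[... 648 characters left out ...]
08 [ 0.478 -0.366  0.04 ] [ 0.466 -0.371  0.03 ] [ 0.488 -0.361  0.049] [114. 114. 109.]
5 1002 [ 0.566 -0.097  0.091] [ 0.552 -0.113  0.03 ] [ 0.6   -0.064  0.131] [114. 112. 102.]
6 1030 [ 0.576 -0.02   0.078] [ 0.561 -0.036  0.03 ] [0.613 0.014 0.118] [66. 52. 43.]
7 905 [0.587 0.058 0.078] [0.568 0.041 0.03 ] [0.623 0.095 0.102] [116. 115. 105.]
8 181 [ 0.631 -0.091  0.051] [ 0.621 -0.114  0.031] [ 0.649 -0.066  0.058] [104. 107. 111.]
9 104 [ 0.639 -0.007  0.05 ] [ 0.63  -0.032  0.042] [0.649 0.024 0.054] [142. 141. 130.]
10 141 [0.652 0.054 0.052] [0.638 0.04  0.032] [0.668 0.083 0.058] [ 98. 102. 109.]
11 568 [0.761 0.223 0.063] [0.743 0.202 0.03 ] [0.796 0.255 0.109] [114. 118. 111.]
```

View pics/crop1.png

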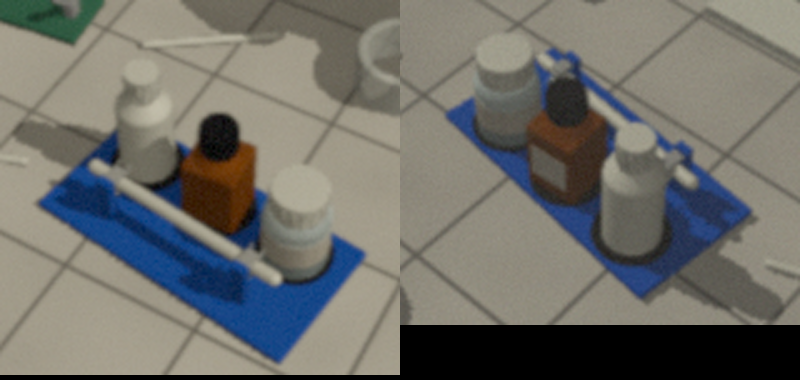

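The crop confirms it: the clipped white rod is the thickest and longest of the three, held behind the tall bottle, amber bottle and jar. Next I measure the tray and cross-check the rest.

```bash
python3 - <<'E'
from h import *
d=np.load('pc.npz');P,C,n=d['P'],d['C'],d['n']
for i in (0,1):
    p=P[i*n:(i+1)*n];c=C[i*n:(i+1)*n]
    m=(p[:,2]>.0105)&(p[:,2]<.022)&(p[:,0]>.2)&(p[:,0]<.85)&(p[:,1]>.1)&(p[:,1]<.5)&(c.max(1)<100)&(c.max(1)-c.min(1)<30)
    m2=(p[:,2]>.002)&(p[:,2]<.022)&(p[:,0]>.2)&(p[:,0]<.85)&(p[:,1]>.1)&(p[:,1]<.5)&(c.max(1)<85)&(c.max(1)-c.min(1)<30)
    for M in (m,m2):
        H=np.zeros((660,410),np.uint8);I=((p[M,0]-.2)*1000).astype(int),((p[M,1]-.1)*1000).astype(int);H[I]=255
        k,l,s,ce=cv2.connectedComponentsWithStats(cv2.dilate(H,np.ones((9,9))))
        j=1+s[1:,4].argmax();x=p[M][l[I]==j]
        print(i,len(x),cv2.minAreaRect((x[:,:2]*1000).astype(np.float32)),np.median(x[:,2]))
    M=(p[:,2]>.004)&(p[:,2]<.013)&(p[:,0]>.37)&(p[:,0]<.55)&(p[:,1]<-.22)&(p[:,1]>-.42)&(c[:,1]>c[:,0]*1.3)
    print('rest',i,M.sum(),cv2.minAreaRect((p[M][:,:2]*1000).astype(np.float32)))
    M=(p[:,2]>.044)&(p[:,2]<.06)&(p[:,0]>.37)&(p[:,0]<.55)&(p[:,1]<-.22)&(p[:,1]>-.42)
    print(np.round(p[M]*1000)[:40:4].tolist())
    # caps
    for nm,xy,z in (('tall',(.579,-.0886),.128),('sq',(.589,-.009),.114),('jar',(.6,.07),.098)):
        M=(abs(p[:,2]-z)<.004)&(np.hypot(p[:,0]-xy[0],p[:,1]-xy[1])<.04)
        print(nm,M.sum(),cv2.minEnclosingCircle((p[M][:,:2]*1000).astype(np.float32)))
    # rod
    M=(p[:,2]>.044)&(p[:,2]<.056)&(p[:,0]>.61)&(p[:,0]<.68)&(p[:,1]<.09)&(p[:,1]>-.12)&(c.max(1)-c.min(1)<22)&(c.max(1)>100)
    x=p[M]; print('rod',len(x),cv2.minAreaRect((x[:,:2]*1000).astype(np.float32)))
E
```

```text
0 705 ((475.8024597167969, 305.28277587890625), (134.74095153808594, 261.3600158691406), 83.72734832763672) 0.015075303200187795
0 1615 ((475.4186096191406, 304.9532165527344), (133.129150390625, 262.1332702636719), 83.67896270751953) 0.005250060219618713
rest 0 902 ((461.7907409667969, -311.78143310546875), (69.8863754272461, 148.58529663085938), 6.130824565887451)
[[448.0, -375.0, 47.0], [449.0, -375.0, 44.0], [451.0, -367.0, 46.0], [488.0, -363.0, 46.0], [434.0, -264.0, 45.0], [439.0, -258.0, 44.0], [475.0, -256.0, 48.0], [474.0, -251.0, 45.0]]
tall 140 ((580.0073852539062, -88.64739227294922), 16.264623641967773)
sq 177 ((591.5516967773438, -9.878158569335938), 17.63273811340332)
jar 390 ((600.8511352539062, 69.56098937988281), 24.872995376586914)
rod 362 ((640.6380615234375, -11.977577209472656), (38.326133728027344, 201.83737182617188), 0.08622883260250092)
1 790 ((472.2263488769531, 306.0654296875), (140.18484497070312, 259.3363952636719), 83.1523208618164) 0.01536785403476093
1 4530 ((472.6260070800781, 302.23138427734375), (146.669677734375, 260.3193359375), 83.57118225097656) 0.005607012556966162
rest 1 2987 ((457.11712646484375, -312.7144775390625), (68.93016815185547, 147.74594116210938), 5.830409049987793)
[[475.0, -252.0, 47.0], [471.0, -251.0, 45.0], [473.0, -257.0, 49.0], [472.0, -256.0, 47.0], [468.0, -253.0, 44.0], [472.0, -260.0, 48.0], [470.0, -259.0, 46.0], [432.0, -257.0, 47.0], [432.0, -259.0, 45.0], [430.0, -259.0, 45.0]]
tall 179 ((577.25244140625, -87.63167572021484), 15.487344741821289)
sq 181 ((587.3676147460938, -9.489832878112793), 16.72058868408203)
jar 318 ((598.6822509765625, 70.15409851074219), 25.109350204467773)
rod 254 ((644.4978637695312, -15.559097290039062), (196.99710083007812, 29.94424819946289), 83.62234497070312)
```

```bash
cat > go.py <<'E'
import sys
from h import *
s=env.get_state();M=q(s['orientation']).as_matrix()
a=np.degrees(np.arctan2(M[1,1],M[0,1]))
print('t %.2f tcp'%s['clock'],np.round(s['tcp_pos'],4),'jaw %.2f'%a,'tilt',np.round(M[2],3),'gap %.4f'%s['finger_gap'],'F',np.round(s['wrist_force'],1),'j',np.round(s['joint_pos'],2))
if len(sys.argv)>3:
    t=np.array([float(x) for x in sys.argv[1:4]])
    d=M.T@(t-s['tcp_pos'])/.8
    print('delta units',np.round(d,4),'rows',np.ceil(np.abs(d).max()/.05))
if len(sys.argv)>4: print('turn units',round((a-float(sys.argv[4]))/5,3))
E
python3 go.py 0.6 0.07 0.17 -7.6
python3 -m creep '{"hand":[62,62,62,62,62],"delta_pos":[[0,0,0],[0,0,0],[0,0,0],[0,0,0],[0,0,0]],"turn":[1,1,1,1,1]}' 40
python3 -m creep '{"hand":[62,62,62,62,62],"delta_pos":[[0,0,0],[0,0,0],[0,0,0],[0,0,0],[0,0,0]],"turn":[1,1,1,1,1]}'
python3 -m creep '{"hand":[62,62,62,62,62],"delta_pos":[[0,0,0],[0,0,0],[0,0,0],[0,0,0],[0,0,0]],"turn":[1,1,1,1,0.9]}'
python3 go.py 0.6 0.07 0.17 -7.6
```

```text
t 2.95 tcp [0.2259 0.5288 0.2072] jaw 66.86 tilt [ 0.  0. -1.] gap 0.0855 F [-0.2 -0.4  0.1] j [1.03 0.31 0.05 1.3  0.   1.43]
delta units [-0.6553 -0.3437  0.0465] rows 14.0
turn units 14.893
clock: 3.37
tcp_pos: [0.226, 0.5288, 0.2072]
orientation: [0.0, 0.41, 0.912, 0.0]
wrist_force: [-0.7, -0.1, 0.4]
finger_gap: 0.0622
clock: 3.78
tcp_pos: [0.226, 0.5288, 0.2072]
orientation: [0.0, 0.597, 0.802, 0.0]
wrist_force: [0.7, 0.3, -0.2]
finger_gap: 0.0618
clock: 4.2
tcp_pos: [0.226, 0.5288, 0.2072]
orientation: [-0.0, 0.754, 0.657, 0.0]
wrist_force: [0.1, -0.5, 0.0]
finger_gap: 0.0618
t 4.20 tcp [0.226  0.5288 0.2072] jaw -7.88 tilt [ 0.  0. -1.] gap 0.0618 F [ 0.1 -0.5  0. ] j [1.03 0.31 0.05 1.3  0.   2.74]
delta units [-0.504   0.5418  0.0465] rows 11.0
turn units -0.056
```

```bash

python3 -m creep '{"hand":[62,62,62,62,62],"delta_pos":[[-0.0336,0.0361,0],[-0.0336,0.0361,0],[-0.0336,0.0361,0],[-0.0336,0.0361,0],[-0.0336,0.0361,0]],"turn":[-0.056,0,0,0,0]}'
python3 -m creep '{"hand":[62,62,62,62,62],"delta_pos":[[-0.0336,0.0361,0],[-0.0336,0.0361,0],[-0.0336,0.0361,0],[-0.0336,0.0361,0],[-0.0336,0.0361,0]],"turn":[0,0,0,0,0]}'
python3 -m creep '{"hand":[62,62,62,62,62],"delta_pos":[[-0.0336,0.0361,0],[-0.0336,0.0361,0],[-0.0336,0.0361,0],[-0.0336,0.0361,0],[-0.0336,0.0361,0]],"turn":[0,0,0,0,0]}'
python3 go.py 0.6 0.07 0.14 -7.6
python3 - <<'E'
from h import *
c=cam('wrist','w1.png');print(np.round(c['origin'],4))
w=cloud(c);p=w.reshape(-1,3)
for nm,xy,z in (('tall',(.579,-.0886),.128),('sq',(.589,-.009),.114),('jar',(.6,.07),.098)):
    M=(abs(p[:,2]-z)<.004)&(np.hypot(p[:,0]-xy[0],p[:,1]-xy[1])<.04)
    if M.sum()>10: print(nm,M.sum(),cv2.minEnclosingCircle((p[M][:,:2]*1000).astype(np.float32)),p[M].mean(0))
E
```

```text
clock: 4.62
tcp_pos: [0.3525, 0.3755, 0.2074]
orientation: [0.0, 0.751, 0.661, 0.0]
wrist_force: [1.9, 0.1, 0.1]
finger_gap: 0.0619
clock: 5.03
tcp_pos: [0.4788, 0.2234, 0.2075]
orientation: [0.0, 0.751, 0.66, 0.0]
wrist_force: [0.9, -0.1, -0.2]
finger_gap: 0.0619
clock: 5.45
tcp_pos: [0.6048, 0.0715, 0.2073]
orientation: [0.0, 0.751, 0.66, 0.0]
wrist_force: [1.4, 0.3, 0.7]
finger_gap: 0.0621
t 5.45 tcp [0.6048 0.0715 0.2073] jaw -7.37 tilt [ 0.  0. -1.] gap 0.0621 F [1.4 0.3 0.7] j [-0.01  0.38  0.14  1.33  0.    1.69]
delta units [-0.0027 -0.0058  0.0842] rows 2.0
turn units 0.046
[0.6152 0.1504 0.3747]
tall 488 ((578.1965942382812, -86.76610565185547), 15.545453071594238) [ 0.57900217 -0.08404957  0.12824093]
sq 746 ((588.5545043945312, -8.01308822631836), 17.3776912689209) [ 0.5886375  -0.00677414  0.11432368]
jar 1702 ((598.9722900390625, 71.03620147705078), 24.678133010864258) [0.59897052 0.07210473 0.09846139]
```

View pics/w1.png

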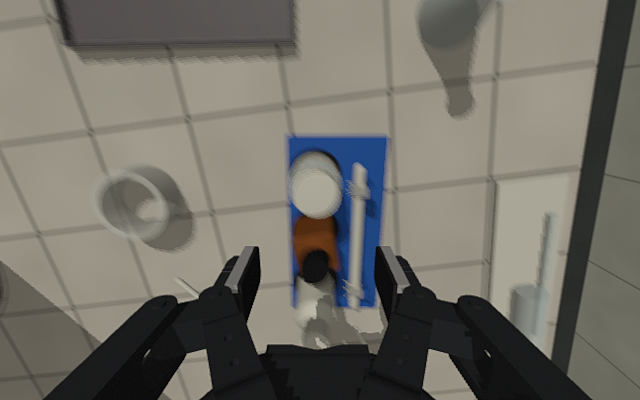

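```bash

python3 -m creep '{"hand":[62,62,62,62,62],"delta_pos":[[-0.0025,-0.0063,0],[0,0,0],[0,0,0.025],[0,0,0.025],[0,0,0.02]],"turn":[0.04,0,0,0,0]}'
python3 go.py 0.5995 0.0703 0.083 -7.6
```

```text
clock: 5.92
tcp_pos: [0.5973, 0.0735, 0.1506]
orientation: [-0.0, 0.752, 0.66, 0.0]
wrist_force: [-0.5, 0.7, 0.1]
finger_gap: 0.0618
t 5.92 tcp [0.5973 0.0735 0.1506] jaw -7.45 tilt [ 0. -0. -1.] gap 0.0618 F [-0.5  0.7  0.1] j [-0.01  0.39  0.01  1.2   0.    1.69]
delta units [-0.0036  0.0033  0.0845] rows 2.0
turn units 0.031
```

```bash

python3 -m creep '{"hand":[62,62,62,62,62],"delta_pos":[[-0.0036,0.0033,0],[0,0,0],[0,0,0],[0,0,0.02],[0,0,0]],"turn":[0,0,0,0,0]}'
python3 go.py 0.5995 0.0703 0.083 -7.6
```

```text
clock: 6.33
tcp_pos: [0.6005, 0.0692, 0.1349]
orientation: [-0.0, 0.752, 0.659, -0.0]
wrist_force: [-1.7, 1.3, -1.1]
finger_gap: 0.062
t 6.33 tcp [0.6005 0.0692 0.1349] jaw -7.52 tilt [ 0. -0. -1.] gap 0.0620 F [-1.7  1.3 -1.1] j [-0.02  0.4  -0.01  1.16  0.    1.68]
delta units [ 0.0012 -0.0013  0.0648] rows 2.0
turn units 0.015
```

```bash

python3 -m creep '{"hand":[62,62,62,62,62],"delta_pos":[[0.0008,-0.001,0.025],[0,0,0.02],[0,0,0.015],[0,0,0.0045],[0,0,0]],"turn":[0,0,0,0,0]}'
python3 go.py 0.5995 0.0703 0.083 -7.6
python3 -m creep '{"hand":[40,40,40,40,40],"delta_pos":[[0,0,0],[0,0,0],[0,0,0],[0,0,0],[0,0,0]],"turn":[0,0,0,0,0]}' 40
python3 go.py 0.5995 0.0703 0.083 -7.6
```

```text
clock: 6.75
tcp_pos: [0.5997, 0.0697, 0.0836]
orientation: [-0.0, 0.752, 0.659, -0.0]
wrist_force: [-0.7, 0.3, 0.6]
finger_gap: 0.0618
t 6.75 tcp [0.5997 0.0697 0.0836] jaw -7.54 tilt [ 0.    -0.001 -1.   ] gap 0.0618 F [-0.7  0.3  0.6] j [-0.02  0.43 -0.09  1.05  0.    1.69]
delta units [ 0.0007 -0.0004  0.0008] rows 1.0
turn units 0.011
clock: 7.17
tcp_pos: [0.6004, 0.0696, 0.0842]
orientation: [0.0, 0.752, 0.659, 0.0]
wrist_force: [-0.7, 0.3, 0.3]
finger_gap: 0.0403
t 7.17 tcp [0.6004 0.0696 0.0842] jaw -7.55 tilt [ 0.     0.001 -1.   ] gap 0.0403 F [-0.7  0.3  0.3] j [-0.02  0.43 -0.09  1.05  0.    1.69]
delta units [ 0.0008 -0.0013  0.0015] rows 1.0
turn units 0.009
```

```bash
python3 - <<'E'
from h import *
o=np.zeros((400,800,3),np.uint8)
a=env.read_camera('scene')['pixels'][130:290,235:395];b=env.read_camera('side')['pixels'][120:280,230:390]
o=np.hstack([cv2.resize(a,(400,400),interpolation=2),cv2.resize(b,(400,400),interpolation=2)])
cv2.imwrite('pics/c2.png',o[:,:,::-1])
cam('wrist','w2.png')
E
```

```text
(no output)
```

View pics/c2.png

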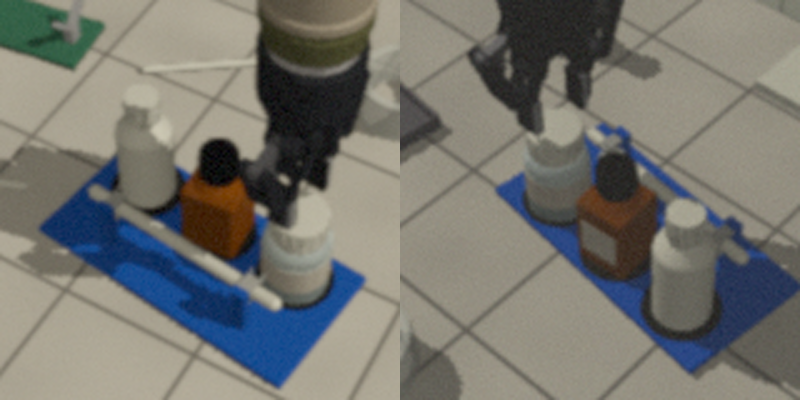

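View pics/w2.png

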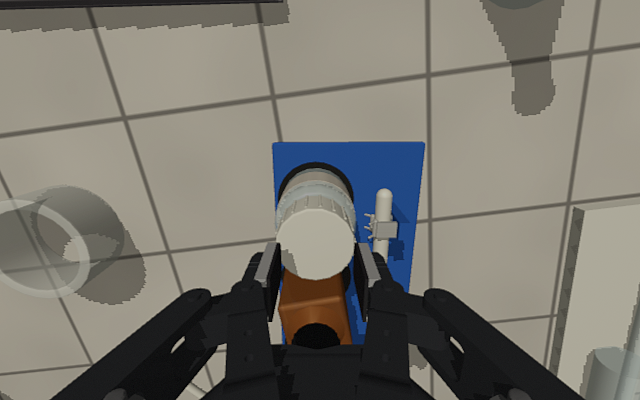

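```bash
python3 - <<'E'
from h import *
s=env.get_state();print(s['tcp_pos'],s['finger_gap'],s['wrist_force'])
for n in('scene','side','wrist'):
    c=env.read_camera(n);p=cloud(c).reshape(-1,3);col=c['pixels'].reshape(-1,3)
    M=(abs(p[:,2]-.098)<.003)&(np.hypot(p[:,0]-.6,p[:,1]-.07)<.05)&(col.max(1)>100)
    print(n,M.sum(),cv2.minEnclosingCircle((p[M][:,:2]*1000).astype(np.float32)))
    M=(p[:,2]>.05)&(p[:,2]<.14)&(np.hypot(p[:,0]-.6,p[:,1]-.07)<.06)&(col.max(1)<80)&(col.max(1)-col.min(1)<25)
    x=p[M]
    if len(x): print('dark',M.sum(),x.min(0),x.max(0))
    for lo in (.06,.08,.1,.12):
        y=x[(x[:,2]>lo)&(x[:,2]<lo+.02)]
        if len(y):print(lo,len(y),np.round(y.min(0),3),np.round(y.max(0),3))
E
```

```text
[0.60016337 0.06952773 0.08378214] 0.03991306768309466 [-0.33107519  0.75132824 -0.22654093]
scene 227 ((600.7311401367188, 70.6585464477539), 23.98488426208496)
dark 105 [0.57969772 0.05897241 0.11283253] [0.63658448 0.08162439 0.1392275 ]
0.1 26 [0.58  0.061 0.113] [0.634 0.08  0.12 ]
0.12 79 [0.58  0.059 0.121] [0.637 0.082 0.139]
side 249 ((598.2459716796875, 70.70045471191406), 24.488061904907227)
dark 154 [0.56529655 0.05426347 0.11130399] [0.62962267 0.08094032 0.13999392]
0.1 23 [0.571 0.055 0.111] [0.622 0.076 0.12 ]
0.12 131 [0.565 0.054 0.12 ] [0.63  0.081 0.14 ]
wrist 4498 ((598.9686889648438, 71.0687484741211), 24.602508544921875)
dark 1330 [0.56792792 0.05785199 0.08087111] [0.63426771 0.08440158 0.1399967 ]
0.08 3 [0.577 0.062 0.081] [0.621 0.079 0.098]
0.1 223 [0.569 0.058 0.11 ] [0.633 0.083 0.12 ]
0.12 1104 [0.568 0.058 0.12 ] [0.634 0.084 0.14 ]
```

```bash
python3 - <<'E'
from h import *
c=env.read_camera('wrist');w=cloud(c)
for v in range(240,350,10):
    print(v,[ (u,np.round(w[v,u]*1000).tolist()) for u in (262,270,276,358,366,374)])
E
```

```text
240 [(262, [542.0, 34.0, 1.0]), (270, [550.0, 33.0, 1.0]), (276, [577.0, 77.0, 97.0]), (358, [633.0, 25.0, 8.0]), (366, [640.0, 25.0, 9.0]), (374, [642.0, 44.0, 48.0])]
250 [(262, [540.0, 23.0, -0.0]), (270, [578.0, 84.0, 122.0]), (276, [581.0, 83.0, 122.0]), (358, [622.0, 77.0, 120.0]), (366, [626.0, 78.0, 124.0]), (374, [641.0, 35.0, 48.0])]
260 [(262, [576.0, 83.0, 131.0]), (270, [580.0, 83.0, 132.0]), (276, [581.0, 79.0, 125.0]), (358, [621.0, 76.0, 129.0]), (366, [625.0, 77.0, 132.0]), (374, [629.0, 73.0, 126.0])]
270 [(262, [578.0, 83.0, 140.0]), (270, [581.0, 83.0, 140.0]), (276, [581.0, 75.0, 128.0]), (358, [620.0, 72.0, 132.0]), (366, [623.0, 77.0, 141.0]), (374, [627.0, 77.0, 141.0])]
280 [(262, [578.0, 82.0, 146.0]), (270, [581.0, 80.0, 144.0]), (276, [580.0, 70.0, 129.0]), (358, [620.0, 67.0, 132.0]), (366, [622.0, 77.0, 147.0]), (374, [625.0, 77.0, 147.0])]
290 [(262, [579.0, 79.0, 150.0]), (270, [581.0, 76.0, 145.0]), (276, [579.0, 65.0, 130.0]), (358, [619.0, 63.0, 134.0]), (366, [622.0, 72.0, 147.0]), (374, [624.0, 79.0, 157.0])]
300 [(262, [582.0, 84.0, 162.0]), (270, [580.0, 72.0, 146.0]), (276, [543.0, -36.0, 1.0]), (358, [619.0, 58.0, 135.0]), (366, [621.0, 67.0, 147.0]), (374, [623.0, 78.0, 162.0])]
310 [(262, [584.0, 88.0, 173.0]), (270, [579.0, 67.0, 147.0]), (276, [541.0, -49.0, -1.0]), (358, [626.0, -53.0, 8.0]), (366, [621.0, 62.0, 147.0]), (374, [621.0, 83.0, 173.0])]
320 [(262, [586.0, 88.0, 178.0]), (270, [578.0, 62.0, 148.0]), (276, [539.0, -61.0, 1.0]), (358, [625.0, -65.0, 9.0]), (366, [620.0, 57.0, 147.0]), (374, [620.0, 84.0, 178.0])]
330 [(262, [586.0, 88.0, 183.0]), (270, [530.0, -73.0, 0.0]), (276, [536.0, -74.0, 0.0]), (358, [624.0, -79.0, 8.0]), (366, [617.0, 84.0, 182.0]), (374, [619.0, 84.0, 183.0])]
340 [(262, [587.0, 88.0, 187.0]), (270, [528.0, -86.0, 1.0]), (276, [534.0, -86.0, 2.0]), (358, [623.0, -91.0, 9.0]), (366, [616.0, 84.0, 187.0]), (374, [618.0, 84.0, 186.0])]
```

Measurement disagrees with the stated tool length. All three cameras put the fingertips at z≈0.111–0.113 while the TCP reads 0.084, so the fingers are above the jar cap and the tips sit about 39 mm higher than nose_length implies. xy agrees. I'll reopen, go down in small steps and look again.

```bash
cat > tips.py <<'E'
from h import *
s=env.get_state()
for n in ('scene','side','wrist'):
    c=env.read_camera(n);p=cloud(c).reshape(-1,3);col=c['pixels'].reshape(-1,3).astype(int)
    t=s['tcp_pos']
    M=(p[:,2]>t[2]-.03)&(p[:,2]<t[2]+.1)&(np.hypot(p[:,0]-t[0],p[:,1]-t[1])<.065)&(col.max(1)<75)&(col.max(1)-col.min(1)<20)
    x=p[M]
    if len(x): print(n,len(x),'lowest',np.round(np.sort(x[:,2])[[0,5]],4),'xmid',(x[:,0].min()+x[:,0].max())/2)
E
python3 -m creep '{"hand":[64,64,64,64,64],"delta_pos":[[0,0,0],[0,0,0],[0,0,0],[0,0,0],[0,0,0]],"turn":[0,0,0,0,0]}' 40
python3 tips.py
python3 -m creep '{"hand":[64,64,64,64,64],"delta_pos":[[0,0,0.006],[0,0,0.006],[0,0,0.006],[0,0,0.006],[0,0,0]],"turn":[0,0,0,0,0]}' 40
python3 go.py; python3 tips.py
python3 - <<'E'
from h import *
a=env.read_camera('scene')['pixels'][130:290,235:395];b=env.read_camera('side')['pixels'][120:280,230:390]
o=np.hstack([cv2.resize(a,(400,400),interpolation=2),cv2.resize(b,(400,400),interpolation=2)])
cv2.imwrite('pics/c3.png',o[:,:,::-1])
E
```

```text
clock: 7.93
tcp_pos: [0.6001, 0.0695, 0.0836]
orientation: [-0.0, 0.752, 0.659, 0.0]
wrist_force: [0.9, -0.1, -0.6]
finger_gap: 0.0638
scene 379 lowest [0.0955 0.1047] xmid 0.6024782042191249
side 612 lowest [0.1143 0.1171] xmid 0.5995697654391355
wrist 17758 lowest [0.0538 0.0903] xmid 0.6002004412682327
clock: 8.5
tcp_pos: [0.5991, 0.0695, 0.0628]
orientation: [-0.001, 0.752, 0.659, -0.001]
wrist_force: [-0.9, 0.5, 0.0]
finger_gap: 0.0639
t 8.50 tcp [0.5991 0.0695 0.0628] jaw -7.56 tilt [-0.    -0.002 -1.   ] gap 0.0639 F [-0.9  0.5  0. ] j [-0.02  0.45 -0.12  1.01  0.    1.69]
scene 361 lowest [0.0643 0.0967] xmid 0.6008660349105104
side 585 lowest [0.0386 0.0981] xmid 0.5981818755913718
wrist 16322 lowest [0.0366 0.0891] xmid 0.5994372166517177
```

View pics/c3.png

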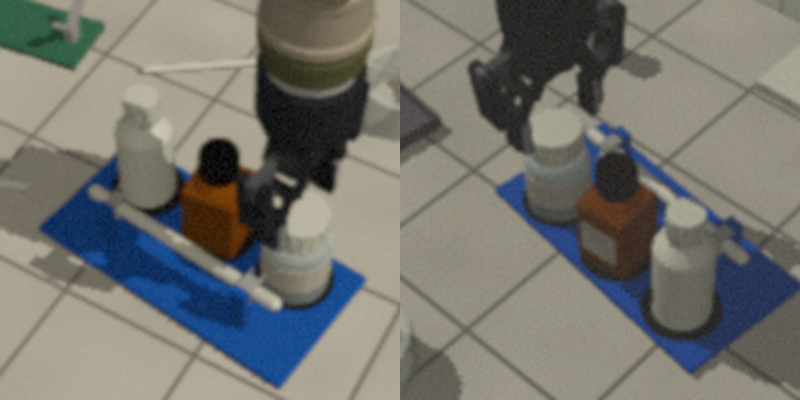

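```bash

python3 -m creep '{"hand":[64,64,64,64,64],"delta_pos":[[0.0003,0.0004,0.006],[0,0,0.006],[0,0,0.006],[0,0,0.0045],[0,0,0]],"turn":[0,0,0,0,0]}' 40
python3 go.py; python3 tips.py
python3 -m creep '{"hand":[40,40,40,40,40],"delta_pos":[[0,0,0],[0,0,0],[0,0,0],[0,0,0],[0,0,0]],"turn":[0,0,0,0,0]}' 40
python3 go.py;python3 tips.py
python3 - <<'E'
from h import *
a=env.read_camera('scene')['pixels'][130:290,235:395];b=env.read_camera('side')['pixels'][120:280,230:390]
o=np.hstack([cv2.resize(a,(400,400),interpolation=2),cv2.resize(b,(400,400),interpolation=2)])
cv2.imwrite('pics/c4.png',o[:,:,::-1])
E
```

```text
clock: 9.17
tcp_pos: [0.5995, 0.0697, 0.0451]
orientation: [-0.001, 0.752, 0.659, -0.001]
wrist_force: [0.2, -0.3, 0.4]
finger_gap: 0.0639
t 9.17 tcp [0.5995 0.0697 0.0451] jaw -7.55 tilt [-0.    -0.002 -1.   ] gap 0.0639 F [ 0.2 -0.3  0.4] j [-0.02  0.46 -0.14  0.97  0.    1.69]
scene 312 lowest [0.0245 0.0811] xmid 0.6030956191722376
side 575 lowest [0.0152 0.017 ] xmid 0.5990243799434873
wrist 16389 lowest [0.0159 0.036 ] xmid 0.5999364889749186
clock: 9.73
tcp_pos: [0.6006, 0.0698, 0.0469]
orientation: [0.0, 0.752, 0.659, 0.0]
wrist_force: [-1.1, 0.4, 3.7]
finger_gap: 0.0467
t 9.73 tcp [0.6006 0.0698 0.0469] jaw -7.55 tilt [ 0.     0.001 -1.   ] gap 0.0467 F [-1.1  0.4  3.7] j [-0.02  0.46 -0.14  0.97  0.    1.69]
scene 332 lowest [0.0286 0.0838] xmid 0.6067188838453632
side 600 lowest [0.0169 0.0181] xmid 0.5987477278480742
wrist 17299 lowest [0.0172 0.0329] xmid 0.6022151549859329
```

View pics/c4.png

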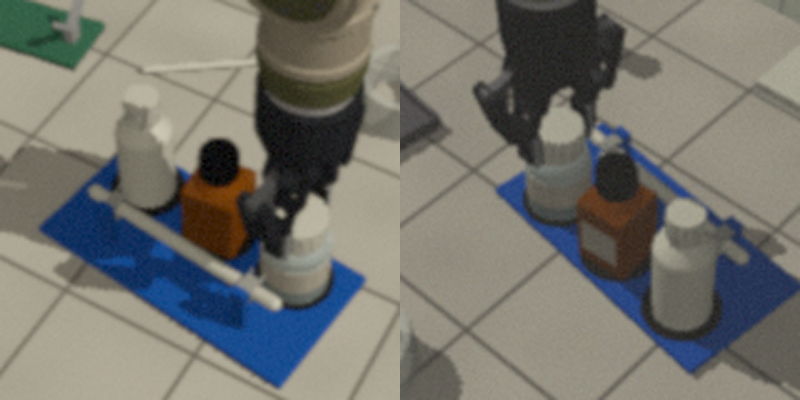

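```bash

python3 -m creep '{"hand":[40,40,40,40,40],"delta_pos":[[0,0,0],[0,0,-0.006],[0,0,-0.012],[0,0,-0.02],[0,0,-0.02]],"turn":[0,0,0,0,0]}' 50
python3 go.py .3895 .3144 .115 -7.6; python3 go.py .3895 .3144 .041
python3 - <<'E'
from h import *
a=env.read_camera('scene')['pixels'][100:290,205:395];b=env.read_camera('side')['pixels'][90:280,230:420]
o=np.hstack([cv2.resize(a,(400,400),interpolation=2),cv2.resize(b,(400,400),interpolation=2)])
cv2.imwrite('pics/c5.png',o[:,:,::-1])
E
```

```text
clock: 10.4
tcp_pos: [0.5997, 0.0697, 0.0928]
orientation: [-0.001, 0.752, 0.659, -0.001]
wrist_force: [0.4, -0.2, -1.0]
finger_gap: 0.0467
t 10.40 tcp [0.5997 0.0697 0.0928] jaw -7.56 tilt [-0.    -0.002 -1.   ] gap 0.0467 F [ 0.4 -0.2 -1. ] j [-0.02  0.42 -0.08  1.07  0.    1.69]
delta units [ 0.2687 -0.3007 -0.0272] rows 7.0
turn units 0.008
t 10.40 tcp [0.5997 0.0697 0.0928] jaw -7.56 tilt [-0.    -0.002 -1.   ] gap 0.0467 F [ 0.4 -0.2 -1. ] j [-0.02  0.42 -0.08  1.07  0.    1.69]
delta units [ 0.2687 -0.3006  0.0653] rows 7.0
```

View pics/c5.png

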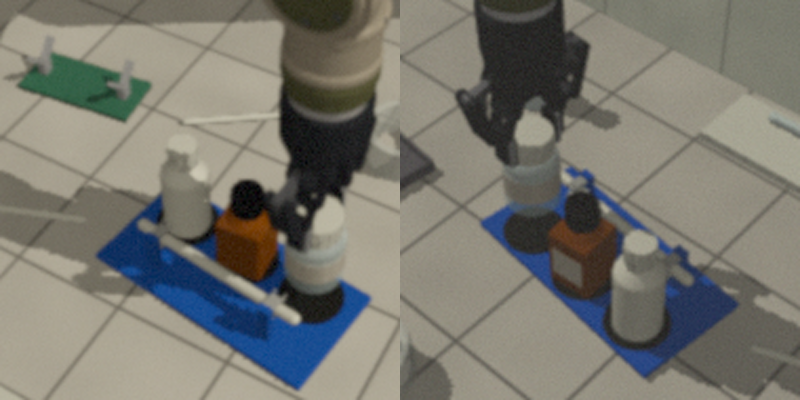

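```bash

python3 -m creep '{"hand":[40,40,40,40,40],"delta_pos":[[0.015,-0.0168,-0.012],[0.0294,-0.033,0],[0.0294,-0.033,0],[0.0294,-0.033,0],[0.0294,-0.033,0]],"turn":[0,0,0,0,0]}' 50
python3 -m creep '{"hand":[40,40,40,40,40],"delta_pos":[[0.0294,-0.033,0],[0.0294,-0.033,0],[0.0294,-0.033,0],[0.0294,-0.033,0],[0.0184,-0.0199,0]],"turn":[0,0,0,0,0]}' 50
python3 -m creep '{"hand":[40,40,40,40,40],"delta_pos":[[0,0,0],[0,0,0],[0,0,0],[0,0,0.02],[0,0,0.02]],"turn":[0,0,0,0,0]}' 50
python3 go.py .3895 .3144 .0415 -7.6
```

```text
clock: 10.92
tcp_pos: [0.4942, 0.1915, 0.1016]
orientation: [-0.0, 0.752, 0.659, -0.001]
wrist_force: [0.5, 1.3, -0.7]
finger_gap: 0.0469
clock: 11.33
tcp_pos: [0.3865, 0.316, 0.1017]
orientation: [-0.001, 0.751, 0.66, -0.001]
wrist_force: [-0.8, 0.0, -0.6]
finger_gap: 0.047
clock: 11.75
tcp_pos: [0.3921, 0.3141, 0.0708]
orientation: [0.0, 0.753, 0.658, 0.001]
wrist_force: [0.3, -0.1, -1.5]
finger_gap: 0.0463
t 11.75 tcp [0.3921 0.3141 0.0708] jaw -7.66 tilt [ 0.002  0.002 -1.   ] gap 0.0463 F [ 0.3 -0.1 -1.5] j [ 0.52  0.26 -0.38  0.93 -0.    2.22]
delta units [-0.0001 -0.0033  0.0366] rows 1.0
turn units -0.012
```

```bash

python3 -m creep '{"hand":[40,40,40,40,40],"delta_pos":[[0,-0.002,0.015],[0,0,0.01],[0,0,0.006],[0,0,0.003],[0,0,0]],"turn":[0,0,0,0,0]}' 50
python3 go.py .3895 .3144 .0415 -7.6
python3 -m creep '{"hand":[40,40,40,40,40],"delta_pos":[[0,0,0.001],[0,0,0.001],[0,0,0],[0,0,0],[0,0,0]],"turn":[0,0,0,0,0]}' 50
python3 go.py
```

```text
clock: 12.17
tcp_pos: [0.3892, 0.3142, 0.0434]
orientation: [0.0, 0.752, 0.659, 0.0]
wrist_force: [0.3, -0.4, -0.8]
finger_gap: 0.0465
t 12.17 tcp [0.3892 0.3142 0.0434] jaw -7.61 tilt [ 0.  0. -1.] gap 0.0465 F [ 0.3 -0.4 -0.8] j [ 0.52  0.28 -0.42  0.87  0.    2.22]
delta units [0.0002 0.0004 0.0024] rows 1.0
turn units -0.002
clock: 12.58
tcp_pos: [0.3896, 0.315, 0.0429]
orientation: [0.0, 0.752, 0.659, 0.001]
wrist_force: [-1.3, -1.6, 5.3]
finger_gap: 0.0464
t 12.58 tcp [0.3896 0.315  0.0429] jaw -7.56 tilt [ 0.001  0.002 -1.   ] gap 0.0464 F [-1.3 -1.6  5.3] j [ 0.52  0.28 -0.42  0.86 -0.    2.22]
```

```bash

python3 -m creep '{"hand":[62,62,62,62,62],"delta_pos":[[0,0,-0.001],[0,0,0],[0,0,0],[0,0,0],[0,0,0]],"turn":[0,0,0,0,0]}' 50
python3 go.py
python3 -m creep '{"hand":[62,62,62,62,62],"delta_pos":[[0,0,-0.015],[0,0,-0.03],[0,0,-0.04],[0,0,0],[0,0,0]],"turn":[0,0,0,0,0]}' 50
python3 go.py .5892 -.0091 .11 -7.6
python3 - <<'E'
from h import *
a=env.read_camera('scene')['pixels'][130:340,370:580];b=env.read_camera('side')['pixels'][90:280,90:280]
o=np.hstack([cv2.resize(a,(400,400),interpolation=2),cv2.resize(b,(400,400),interpolation=2)])
cv2.imwrite('pics/c6.png',o[:,:,::-1])
E
```

```text
clock: 13.0
tcp_pos: [0.3887, 0.3146, 0.0423]
orientation: [-0.0, 0.752, 0.659, 0.0]
wrist_force: [0.3, -0.5, -0.4]
finger_gap: 0.062
t 13.00 tcp [0.3887 0.3146 0.0423] jaw -7.55 tilt [ 0.  0. -1.] gap 0.0620 F [ 0.3 -0.5 -0.4] j [ 0.52  0.29 -0.42  0.86  0.    2.22]
clock: 13.42
tcp_pos: [0.3902, 0.3155, 0.1122]
orientation: [0.0, 0.752, 0.659, 0.002]
wrist_force: [-0.1, -0.3, -0.7]
finger_gap: 0.0619
t 13.42 tcp [0.3902 0.3155 0.1122] jaw -7.55 tilt [ 0.003  0.003 -1.   ] gap 0.0619 F [-0.1 -0.3 -0.7] j [ 0.52  0.22 -0.32  1.03  0.    2.22]
delta units [-0.3695  0.2999  0.0028] rows 8.0
turn units 0.009
```

View pics/c6.png

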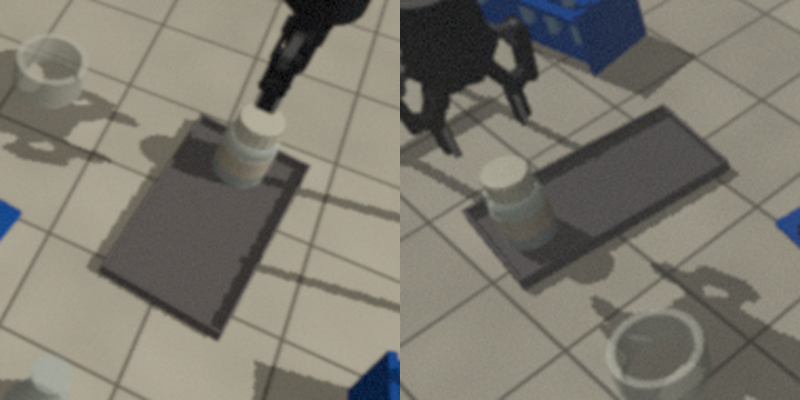

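The jar stands upright on the tray's near end. Next is the square bottle.

```bash

python3 -m creep '{"hand":[55,55,55,55,55],"delta_pos":[[-0.037,0.03,-0.01],[-0.037,0.03,0],[-0.037,0.03,0],[-0.037,0.03,0],[-0.037,0.03,0]],"turn":[0,0,0,0,0]}' 50
python3 -m creep '{"hand":[55,55,55,55,55],"delta_pos":[[-0.037,0.03,0],[-0.037,0.03,0],[-0.037,0.03,0],[-0.037,0.03,0],[-0.037,0.03,0]],"turn":[0,0,0,0,0]}' 50
python3 -m creep '{"hand":[55,55,55,55,55],"delta_pos":[[0,0,0],[0,0,0],[0,0,0],[0,0,0],[0,0,0]],"turn":[0,0,0,0,0]}' 50
python3 go.py .5892 -.0091 .0615 -7.6
```

```text
clock: 13.93
tcp_pos: [0.4876, 0.1505, 0.1169]
orientation: [-0.001, 0.752, 0.659, -0.001]
wrist_force: [0.1, 0.9, -0.9]
finger_gap: 0.0551
clock: 14.35
tcp_pos: [0.5872, -0.0121, 0.1165]
orientation: [-0.001, 0.752, 0.659, -0.001]
wrist_force: [0.3, 0.4, -0.0]
finger_gap: 0.0549
clock: 14.77
tcp_pos: [0.5866, -0.0091, 0.1179]
orientation: [-0.001, 0.752, 0.66, -0.0]
wrist_force: [0.6, 0.1, -0.4]
finger_gap: 0.055
t 14.77 tcp [ 0.5866 -0.0091  0.1179] jaw -7.46 tilt [ 0.    -0.001 -1.   ] gap 0.0550 F [ 0.6  0.1 -0.4] j [-0.15  0.38 -0.09  1.11  0.    1.55]
delta units [0.0004 0.0033 0.0706] rows 2.0
turn units 0.028
```

```bash

python3 -m creep '{"hand":[55,55,55,55,55],"delta_pos":[[0.0004,0.0032,0],[0,0,0.03],[0,0,0.025],[0,0,0.0155],[0,0,0]],"turn":[0,0,0,0,0]}' 50
python3 go.py .5892 -.0091 .0615 -7.6
python3 -m creep '{"hand":[25,25,25,25,25],"delta_pos":[[0,0,0],[0,0,0],[0,0,0],[0,0,0],[0,0,0]],"turn":[0,0,0,0,0]}' 50
python3 go.py
python3 -m creep '{"hand":[25,25,25,25,25],"delta_pos":[[0,0,0],[0,0,-0.006],[0,0,-0.012],[0,0,-0.02],[0,0,-0.02]],"turn":[0,0,0,0,0]}' 50
python3 go.py .474 .305 .12 -7.6
python3 - <<'E'
from h import *
a=env.read_camera('scene')['pixels'][100:290,205:395];b=env.read_camera('side')['pixels'][90:280,230:420]
o=np.hstack([cv2.resize(a,(400,400),interpolation=2),cv2.resize(b,(400,400),interpolation=2)])
cv2.imwrite('pics/c7.png',o[:,:,::-1])
E
```

```text
clock: 15.18
tcp_pos: [0.5878, -0.0092, 0.0592]
orientation: [-0.002, 0.752, 0.659, -0.002]
wrist_force: [0.1, -0.4, 0.0]
finger_gap: 0.0551
t 15.18 tcp [ 0.5878 -0.0092  0.0592] jaw -7.48 tilt [ 0.    -0.005 -1.   ] gap 0.0551 F [ 0.1 -0.4  0. ] j [-0.15  0.42 -0.17  0.99  0.    1.55]
delta units [ 0.0003  0.0017 -0.0029] rows 1.0
turn units 0.024
clock: 15.6
tcp_pos: [0.591, -0.0104, 0.0631]
orientation: [0.001, 0.752, 0.659, 0.001]
wrist_force: [-0.5, -0.2, 2.3]
finger_gap: 0.0321
t 15.60 tcp [ 0.591  -0.0104  0.0631] jaw -7.55 tilt [ 0.     0.002 -1.   ] gap 0.0321 F [-0.5 -0.2  2.3] j [-0.15  0.42 -0.16  0.99  0.    1.55]
clock: 16.02
tcp_pos: [0.5895, -0.0105, 0.1088]
orientation: [-0.001, 0.752, 0.659, -0.001]
wrist_force: [0.1, 0.5, -1.9]
finger_gap: 0.0315
t 16.02 tcp [ 0.5895 -0.0105  0.1088] jaw -7.57 tilt [-0.    -0.002 -1.   ] gap 0.0315 F [ 0.1  0.5 -1.9] j [-0.15  0.39 -0.09  1.09 -0.    1.55]
delta units [ 0.3719 -0.195  -0.0137] rows 8.0
turn units 0.007
```

View pics/c7.png

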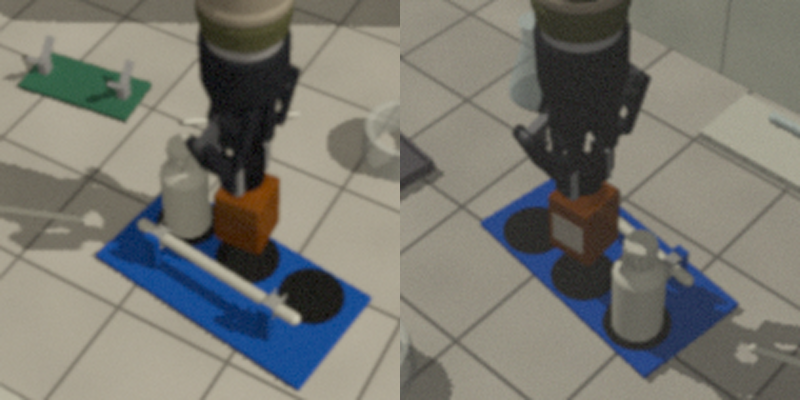

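```bash

python3 -m creep '{"hand":[25,25,25,25,25],"delta_pos":[[0.02,-0.0105,-0.014],[0.0403,-0.021,0],[0.0403,-0.021,0],[0.0403,-0.021,0],[0.0403,-0.021,0]],"turn":[0,0,0,0,0]}' 50
python3 -m creep '{"hand":[25,25,25,25,25],"delta_pos":[[0.0403,-0.021,0],[0.0403,-0.021,0],[0.0403,-0.021,0],[0.0403,-0.021,0],[0.0293,-0.0165,0]],"turn":[0,0,0,0,0]}' 50
python3 -m creep '{"hand":[25,25,25,25,25],"delta_pos":[[0,0,0],[0,0,0],[0,0,0],[0,0,0.02],[0,0,0.02]],"turn":[0,0,0,0,0]}' 50
python3 go.py .474 .305 .0575 -7.6
```

```text
clock: 16.53
tcp_pos: [0.5333, 0.1442, 0.119]
orientation: [-0.0, 0.752, 0.659, -0.0]
wrist_force: [0.2, 0.3, -2.1]
finger_gap: 0.0319
clock: 16.95
tcp_pos: [0.473, 0.3072, 0.119]
orientation: [-0.0, 0.752, 0.66, -0.0]
wrist_force: [1.0, -0.1, -2.9]
finger_gap: 0.0316
clock: 17.37
tcp_pos: [0.4764, 0.304, 0.0881]
orientation: [0.001, 0.753, 0.658, 0.001]
wrist_force: [-0.0, 0.8, -3.1]
finger_gap: 0.0313
t 17.37 tcp [0.4764 0.304  0.0881] jaw -7.67 tilt [ 0.001  0.002 -1.   ] gap 0.0313 F [-0.   0.8 -3.1] j [ 0.43  0.35 -0.2   1.02 -0.    2.13]
delta units [ 0.0008 -0.0032  0.0383] rows 1.0
turn units -0.014
```

```bash

python3 -m creep '{"hand":[25,25,25,25,25],"delta_pos":[[0.0004,-0.0015,0.015],[0,0,0.01],[0,0,0.007],[0,0,0.004],[0,0,0]],"turn":[0,0,0,0,0]}' 50
python3 go.py .474 .305 .0575 -7.6
python3 -m creep '{"hand":[25,25,25,25,25],"delta_pos":[[0,0,0.001],[0,0,0.001],[0,0,0],[0,0,0],[0,0,0]],"turn":[0,0,0,0,0]}' 50
python3 go.py .474 .305 .0575
```

```text
clock: 17.78
tcp_pos: [0.4741, 0.3048, 0.0594]
orientation: [0.0, 0.753, 0.659, 0.0]
wrist_force: [0.4, -0.1, -2.1]
finger_gap: 0.0316
t 17.78 tcp [0.4741 0.3048 0.0594] jaw -7.62 tilt [ 0.     0.001 -1.   ] gap 0.0316 F [ 0.4 -0.1 -2.1] j [ 0.43  0.38 -0.24  0.95 -0.    2.13]
delta units [ 0.0003 -0.0001  0.0024] rows 1.0
turn units -0.004
clock: 18.2
tcp_pos: [0.4744, 0.3053, 0.0591]
orientation: [0.001, 0.752, 0.659, 0.001]
wrist_force: [-3.2, -1.5, 7.5]
finger_gap: 0.0319
t 18.20 tcp [0.4744 0.3053 0.0591] jaw -7.58 tilt [ 0.001  0.002 -1.   ] gap 0.0319 F [-3.2 -1.5  7.5] j [ 0.43  0.38 -0.24  0.95 -0.    2.13]
delta units [-0.0005 -0.0005  0.0019] rows 1.0
```

```bash

python3 -m creep '{"hand":[50,50,50,50,50],"delta_pos":[[0,0,-0.001],[0,0,0],[0,0,0],[0,0,0],[0,0,0]],"turn":[0,0,0,0,0]}' 50
python3 -m creep '{"hand":[50,50,50,50,50],"delta_pos":[[0,0,-0.015],[0,0,-0.03],[0,0,-0.035],[0,0,0],[0,0,0]],"turn":[0,0,0,0,0]}' 50
python3 go.py .5785 -.0877 .125 -7.6
python3 - <<'E'
from h import *
a=env.read_camera('scene')['pixels'][130:340,370:580];b=env.read_camera('side')['pixels'][90:280,90:280]
o=np.hstack([cv2.resize(a,(400,400),interpolation=2),cv2.resize(b,(400,400),interpolation=2)])
cv2.imwrite('pics/c8.png',o[:,:,::-1])
E
```

```text
clock: 18.62
tcp_pos: [0.4736, 0.3054, 0.058]
orientation: [-0.0, 0.752, 0.659, 0.0]
wrist_force: [-0.3, -0.5, 0.1]
finger_gap: 0.0499
clock: 19.03
tcp_pos: [0.475, 0.3061, 0.1238]
orientation: [0.001, 0.752, 0.659, 0.002]
wrist_force: [0.5, -0.5, -0.8]
finger_gap: 0.0499
t 19.03 tcp [0.475  0.3061 0.1238] jaw -7.55 tilt [ 0.002  0.003 -1.   ] gap 0.0499 F [ 0.5 -0.5 -0.8] j [ 0.43  0.33 -0.14  1.1   0.    2.13]
delta units [-0.4709  0.193  -0.0019] rows 10.0
turn units 0.01
```

View pics/c8.png

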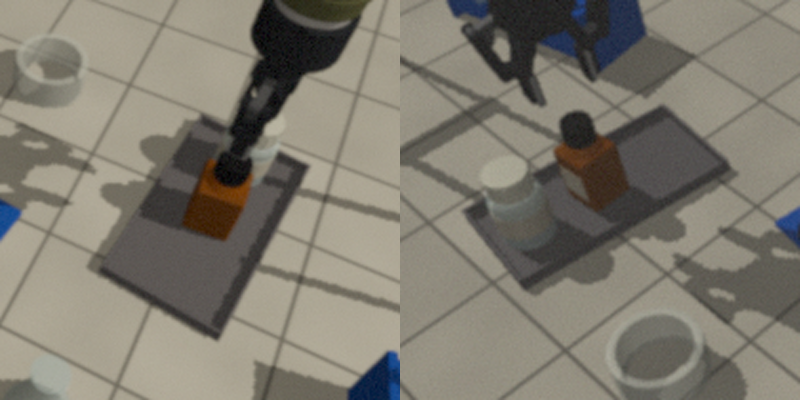

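The square bottle stands in the middle of the tray. Next is the tall bottle.

```bash

python3 -m creep '{"hand":[50,50,50,50,50],"delta_pos":[[-0.0428,0.01755,-0.01],[-0.0428,0.01755,0],[-0.0428,0.01755,0],[-0.0428,0.01755,0],[-0.0428,0.01755,0]],"turn":[0,0,0,0,0]}' 50
python3 -m creep '{"hand":[50,50,50,50,50],"delta_pos":[[-0.0428,0.01755,0],[-0.0428,0.01755,0],[-0.0428,0.01755,0],[-0.0428,0.01755,0],[-0.0428,0.01755,0]],"turn":[0,0,0,0,0]}' 50
python3 -m creep '{"hand":[50,50,50,50,50],"delta_pos":[[-0.0428,0.01755,0],[0,0,0],[0,0,0],[0,0,0],[0,0,0]],"turn":[0,0,0,0,0]}' 50
python3 go.py .5785 -.0877 .0755 -7.6
```

```text
clock: 19.55
tcp_pos: [0.5197, 0.1248, 0.1285]
orientation: [-0.001, 0.752, 0.659, -0.001]
wrist_force: [0.3, -0.6, 0.1]
finger_gap: 0.0498
clock: 19.97
tcp_pos: [0.5668, -0.0542, 0.1284]
orientation: [-0.001, 0.752, 0.659, -0.001]
wrist_force: [0.1, 0.1, -0.9]
finger_gap: 0.0502
clock: 20.38
tcp_pos: [0.5761, -0.087, 0.1291]
orientation: [-0.001, 0.752, 0.659, -0.0]
wrist_force: [0.7, 0.4, 0.4]
finger_gap: 0.05
t 20.38 tcp [ 0.5761 -0.087   0.1291] jaw -7.49 tilt [ 0.001 -0.002 -1.   ] gap 0.0500 F [0.7 0.4 0.4] j [-0.29  0.36 -0.08  1.13  0.    1.41]
delta units [-0.0005  0.0032  0.067 ] rows 2.0
turn units 0.022
```

```bash

python3 -m creep '{"hand":[50,50,50,50,50],"delta_pos":[[-0.0005,0.003,0],[0,0,0.03],[0,0,0.025],[0,0,0.011],[0,0,0]],"turn":[0,0,0,0,0]}' 50
python3 go.py .5785 -.0877 .0755 -7.6
python3 -m creep '{"hand":[22,22,22,22,22],"delta_pos":[[0,0,0],[0,0,0],[0,0,0],[0,0,0],[0,0,0]],"turn":[0,0,0,0,0]}' 50
python3 go.py
python3 -m creep '{"hand":[22,22,22,22,22],"delta_pos":[[0,0,0],[0,0,-0.006],[0,0,-0.012],[0,0,-0.02],[0,0,-0.02]],"turn":[0,0,0,0,0]}' 50
python3 go.py .5585 .2956 .134 -7.6
python3 - <<'E'
from h import *
a=env.read_camera('scene')['pixels'][100:290,205:395];b=env.read_camera('side')['pixels'][90:280,230:420]
o=np.hstack([cv2.resize(a,(400,400),interpolation=2),cv2.resize(b,(400,400),interpolation=2)])
cv2.imwrite('pics/c9.png',o[:,:,::-1])
E
```

```text
clock: 20.8
tcp_pos: [0.5774, -0.0874, 0.0749]
orientation: [-0.002, 0.752, 0.66, -0.001]
wrist_force: [-0.4, 0.3, 0.1]
finger_gap: 0.0503
t 20.80 tcp [ 0.5774 -0.0874  0.0749] jaw -7.47 tilt [ 0.001 -0.005 -1.   ] gap 0.0503 F [-0.4  0.3  0.1] j [-0.29  0.4  -0.15  1.02  0.    1.41]
delta units [-0.0002  0.0014 -0.0008] rows 1.0
turn units 0.027
clock: 21.22
tcp_pos: [0.5801, -0.0892, 0.0783]
orientation: [0.001, 0.752, 0.659, 0.001]
wrist_force: [-0.9, 1.7, 2.3]
finger_gap: 0.0284
t 21.22 tcp [ 0.5801 -0.0892  0.0783] jaw -7.56 tilt [-0.     0.002 -1.   ] gap 0.0284 F [-0.9  1.7  2.3] j [-0.29  0.4  -0.15  1.02  0.    1.41]
clock: 21.63
tcp_pos: [0.5787, -0.0889, 0.1239]
orientation: [-0.001, 0.752, 0.659, -0.0]
wrist_force: [0.0, -0.3, -1.3]
finger_gap: 0.0284
t 21.63 tcp [ 0.5787 -0.0889  0.1239] jaw -7.56 tilt [ 0.    -0.002 -1.   ] gap 0.0284 F [ 0.  -0.3 -1.3] j [-0.29  0.37 -0.08  1.12  0.    1.41]
delta units [ 0.4732 -0.0883 -0.0123] rows 10.0
turn units 0.007
```

View pics/c9.png

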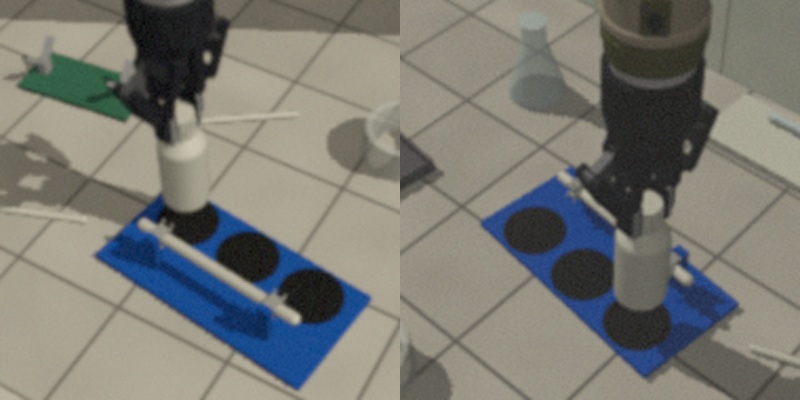

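```bash

python3 -m creep '{"hand":[22,22,22,22,22],"delta_pos":[[0.0232,-0.0043,-0.012],[0.045,-0.0084,0],[0.045,-0.0084,0],[0.045,-0.0084,0],[0.045,-0.0084,0]],"turn":[0,0,0,0,0]}' 50
python3 -m creep '{"hand":[22,22,22,22,22],"delta_pos":[[0.045,-0.0084,0],[0.045,-0.0084,0],[0.045,-0.0084,0],[0.045,-0.0084,0],[0.045,-0.0084,0]],"turn":[0,0,0,0,0]}' 50
python3 -m creep '{"hand":[22,22,22,22,22],"delta_pos":[[0.045,-0.0084,0],[0,0,0],[0,0,0],[0,0,0.02],[0,0,0.02]],"turn":[0,0,0,0,0]}' 50
python3 go.py .5585 .2956 .0725 -7.6
```

```text
clock: 22.15
tcp_pos: [0.5701, 0.0773, 0.1325]
orientation: [-0.0, 0.752, 0.659, -0.0]
wrist_force: [1.5, -0.1, -2.3]
finger_gap: 0.0286
clock: 22.57
tcp_pos: [0.5603, 0.2605, 0.1324]
orientation: [-0.0, 0.752, 0.659, -0.0]
wrist_force: [0.7, -0.0, -1.6]
finger_gap: 0.028
clock: 22.98
tcp_pos: [0.56, 0.295, 0.1014]
orientation: [0.001, 0.752, 0.659, 0.001]
wrist_force: [0.4, -0.3, -1.0]
finger_gap: 0.0286
t 22.98 tcp [0.56   0.295  0.1014] jaw -7.58 tilt [ 0.     0.002 -1.   ] gap 0.0286 F [ 0.4 -0.3 -1. ] j [ 0.36  0.47  0.02  1.12 -0.    2.06]
delta units [ 0.0005 -0.002   0.0361] rows 1.0
turn units 0.003
```

```bash

python3 -m creep '{"hand":[22,22,22,22,22],"delta_pos":[[0.0003,-0.0005,0.014],[0,0,0.01],[0,0,0.006],[0,0,0.003],[0,0,0]],"turn":[0,0,0,0,0]}' 50
python3 go.py .5585 .2956 .0725 -7.6
python3 -m creep '{"hand":[22,22,22,22,22],"delta_pos":[[0,0,0.001],[0,0,0.001],[0,0,0],[0,0,0],[0,0,0]],"turn":[0,0,0,0,0]}' 50
python3 go.py .5585 .2956 .0725
```

```text
clock: 23.4
tcp_pos: [0.559, 0.2954, 0.075]
orientation: [-0.0, 0.752, 0.659, 0.0]
wrist_force: [0.1, 0.1, -1.4]
finger_gap: 0.0284
t 23.40 tcp [0.559  0.2954 0.075 ] jaw -7.59 tilt [ 0.  0. -1.] gap 0.0284 F [ 0.1  0.1 -1.4] j [ 0.36  0.49 -0.02  1.06  0.    2.06]
delta units [ 0.0001 -0.0006  0.0031] rows 1.0
turn units 0.002
clock: 23.82
tcp_pos: [0.5595, 0.2961, 0.0743]
orientation: [0.0, 0.752, 0.659, 0.001]
wrist_force: [-0.4, -0.8, 5.1]
finger_gap: 0.0284
t 23.82 tcp [0.5595 0.2961 0.0743] jaw -7.55 tilt [ 0.001  0.002 -1.   ] gap 0.0284 F [-0.4 -0.8  5.1] j [ 0.36  0.49 -0.02  1.06 -0.    2.06]
delta units [-0.0008 -0.0012  0.0022] rows 1.0
```

```bash

python3 -m creep '{"hand":[45,45,45,45,45],"delta_pos":[[0,0,-0.001],[0,0,0],[0,0,0],[0,0,0],[0,0,0]],"turn":[0,0,0,0,0]}' 50
python3 -m creep '{"hand":[45,45,45,45,45],"delta_pos":[[0,0,-0.015],[0,0,-0.03],[0,0,-0.035],[0,0,0],[0,0,0]],"turn":[0,0,0,0,0]}' 50
python3 go.py .6408 -.016 .10 -7.6
python3 - <<'E'
from h import *
c=env.read_camera('scene')
a=c['pixels'][130:340,370:580];b=env.read_camera('side')['pixels'][90:280,90:280]
o=np.hstack([cv2.resize(a,(400,400),interpolation=2),cv2.resize(b,(400,400),interpolation=2)])
cv2.imwrite('pics/c10.png',o[:,:,::-1])
for n in('scene','side'):
    c=env.read_camera(n);p=cloud(c).reshape(-1,3);col=c['pixels'].reshape(-1,3).astype(int)
    # rack frame
    th=np.radians(-7.6);R2=np.array([[np.cos(th),np.sin(th)],[-np.sin(th),np.cos(th)]])
    r=(p[:,:2]-[.617,-.0128])@R2.T
    M=(p[:,2]>.04)&(p[:,2]<.056)&(abs(r[:,0]-.024)<.012)&(abs(r[:,1])<.055)
    print(n,M.sum(),'rack-frame x',r[M,0].min(),r[M,0].max(),'z',np.percentile(p[M,2],98), 'x of top',r[M,0][p[M,2]>np.percentile(p[M,2],85)].mean())
    M=(p[:,2]>.04)&(p[:,2]<.056)&(abs(r[:,0]-.024)<.012)&(abs(r[:,1])<.13);print(r[M,1].min(),r[M,1].max())
E
```

```text
clock: 24.23
tcp_pos: [0.5587, 0.2957, 0.0738]
orientation: [-0.0, 0.752, 0.659, -0.0]
wrist_force: [0.2, -1.1, 0.1]
finger_gap: 0.045
clock: 24.65
tcp_pos: [0.5602, 0.2964, 0.14]
orientation: [0.001, 0.752, 0.659, 0.002]
wrist_force: [0.0, 0.3, -0.1]
finger_gap: 0.0453
t 24.65 tcp [0.5602 0.2964 0.14  ] jaw -7.55 tilt [ 0.002  0.004 -1.   ] gap 0.0453 F [ 0.   0.3 -0.1] j [0.36 0.45 0.08 1.2  0.   2.06]
delta units [-0.3739  0.1509  0.0498] rows 8.0
turn units 0.01
scene 288 rack-frame x 0.01967836249878211 0.032151953740414255 z 0.05188367712085183 x of top 0.026251199136408897
-0.09914782909242206 0.09916973772226548
side 251 rack-frame x 0.01648885684190401 0.028655773156429674 z 0.05281517733565555 x of top 0.02200672717864578
-0.09886253639115858 0.097878482838437
```

View pics/c10.png

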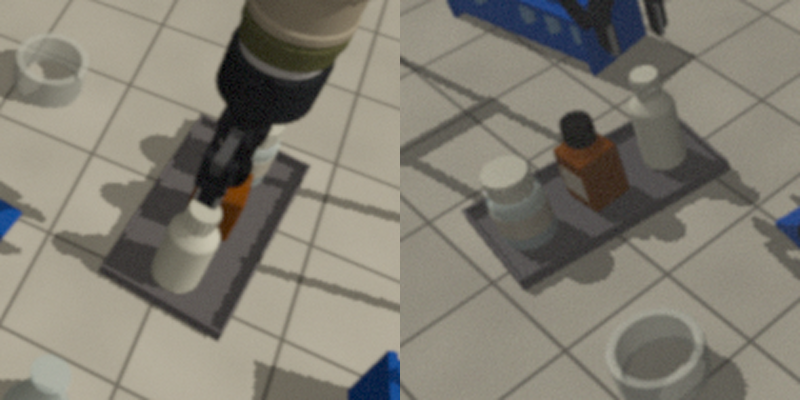

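All three containers stand upright on the tray. Now the rod.

```bash

python3 -m creep '{"hand":[36,36,36,36,36],"delta_pos":[[-0.0374,0.0151,0],[-0.0374,0.0151,0],[-0.0374,0.0151,0],[-0.0374,0.0151,0],[-0.0374,0.0151,0]],"turn":[0,0,0,0,0]}' 50
python3 -m creep '{"hand":[36,36,36,36,36],"delta_pos":[[-0.0374,0.0151,0],[-0.0374,0.0151,0],[-0.0374,0.0151,0],[-0.0374,0.0151,0],[-0.0374,0.0151,0]],"turn":[0,0,0,0,0]}' 50
python3 -m creep '{"hand":[36,36,36,36,36],"delta_pos":[[0,0,0.04],[0,0,0.03],[0,0,0],[0,0,0],[0,0,0]],"turn":[0,0,0,0,0]}' 50
python3 go.py .6408 -.016 .02 -7.6; python3 tips.py
python3 - <<'E'
from h import *
c=cam('wrist','w11.png')
E
```

```text
clock: 25.27
tcp_pos: [0.5983, 0.1382, 0.1366]
orientation: [-0.001, 0.752, 0.659, -0.001]
wrist_force: [0.6, 0.0, -0.8]
finger_gap: 0.0356
clock: 25.68
tcp_pos: [0.6386, -0.0182, 0.1366]
orientation: [-0.001, 0.752, 0.659, -0.001]
wrist_force: [1.0, 0.2, 0.0]
finger_gap: 0.0359
clock: 26.1
tcp_pos: [0.6393, -0.0163, 0.0824]
orientation: [-0.0, 0.752, 0.659, -0.0]
wrist_force: [0.4, 0.7, 0.7]
finger_gap: 0.0361
t 26.10 tcp [ 0.6393 -0.0163  0.0824] jaw -7.53 tilt [ 0. -0. -1.] gap 0.0361 F [0.4 0.7 0.7] j [-0.15  0.5   0.01  1.09  0.    1.55]
delta units [0.0007 0.0019 0.0781] rows 2.0
turn units 0.014
scene 536 lowest [0.1127 0.1144] xmid 0.6429736232961842
side 618 lowest [0.1105 0.1137] xmid 0.6358016304612512
wrist 16615 lowest [0.1097 0.1109] xmid 0.6419234256524255
```

View pics/w11.png

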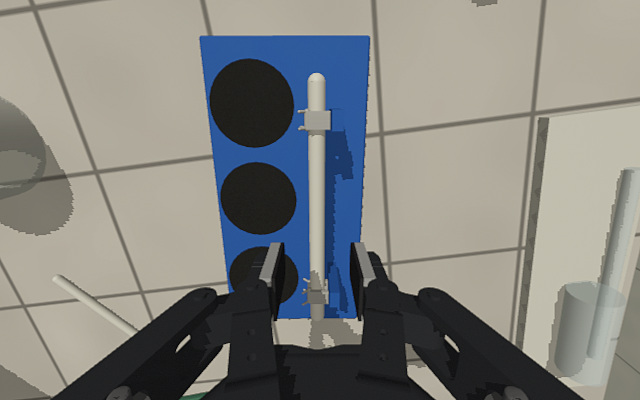

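The wrist view confirms tip z = TCP + 28 mm, and the rod (column 317) is centred between the fingers (columns 275 and 358). Next I go down, grip and look.

```bash

python3 -m creep '{"hand":[36,36,36,36,36],"delta_pos":[[0.0003,0.0015,0.025],[0,0,0.025],[0,0,0.02],[0,0,0.01],[0,0,0]],"turn":[0.014,0,0,0,0]}' 60
python3 go.py .6408 -.016 .004 -7.6
python3 -m creep '{"hand":[36,36,36,36,36],"delta_pos":[[0,0,0.006],[0,0,0.006],[0,0,0.004],[0,0,0],[0,0,0]],"turn":[0,0,0,0,0]}' 60
python3 go.py .6408 -.016 .004 -7.6
python3 -m creep '{"hand":[5,5,5,5,5],"delta_pos":[[0,0,0],[0,0,0],[0,0,0],[0,0,0],[0,0,0]],"turn":[0,0,0,0,0]}' 80
python3 go.py .6408 -.016 .004 -7.6
python3 - <<'E'
from h import *
a=env.read_camera('scene')['pixels'][130:290,235:395];b=env.read_camera('side')['pixels'][120:280,250:410]
o=np.hstack([cv2.resize(a,(400,400),interpolation=2),cv2.resize(b,(400,400),interpolation=2)])
cv2.imwrite('pics/c12.png',o[:,:,::-1])
E
```

```text
clock: 26.72
tcp_pos: [0.6393, -0.0161, 0.0166]
orientation: [-0.001, 0.752, 0.659, -0.001]
wrist_force: [0.0, -0.3, -0.5]
finger_gap: 0.0358
t 26.72 tcp [ 0.6393 -0.0161  0.0166] jaw -7.60 tilt [ 0.    -0.003 -1.   ] gap 0.0358 F [ 0.  -0.3 -0.5] j [-0.15  0.55 -0.07  0.95  0.    1.55]
delta units [0.0004 0.0019 0.0158] rows 1.0
turn units -0.0
clock: 27.13
tcp_pos: [0.6406, -0.0166, 0.0055]
orientation: [0.0, 0.753, 0.659, 0.0]
wrist_force: [0.6, -0.2, -0.2]
finger_gap: 0.0358
t 27.13 tcp [ 0.6406 -0.0166  0.0055] jaw -7.63 tilt [ 0.  0. -1.] gap 0.0358 F [ 0.6 -0.2 -0.2] j [-0.15  0.56 -0.09  0.92  0.    1.55]
delta units [0.0008 0.0002 0.0018] rows 1.0
turn units -0.005
clock: 27.55
tcp_pos: [0.6407, -0.0166, 0.0057]
orientation: [0.0, 0.753, 0.659, 0.0]
wrist_force: [-0.6, 0.1, 2.8]
finger_gap: 0.009
t 27.55 tcp [ 0.6407 -0.0166  0.0057] jaw -7.63 tilt [ 0.     0.001 -1.   ] gap 0.0090 F [-0.6  0.1  2.8] j [-0.15  0.56 -0.09  0.92  0.    1.55]
delta units [0.0008 0.     0.0021] rows 1.0
turn units -0.005
```

View pics/c12.png

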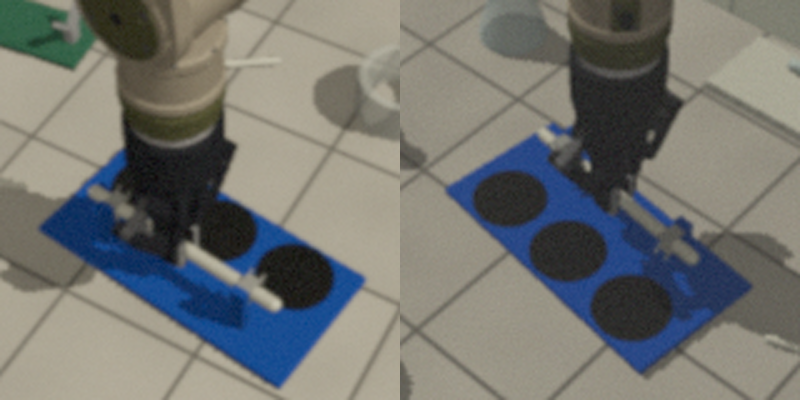

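```bash

python3 -m creep '{"hand":[5,5,5,5,5],"delta_pos":[[0,-0.004,0],[0,-0.006,0],[0,-0.008,0],[0,-0.01,0],[0,-0.01,0]],"turn":[0,0,0,0,0]}' 80
python3 go.py
python3 -m creep '{"hand":[5,5,5,5,5],"delta_pos":[[0,-0.01,0],[0,0,0],[0,0,0],[0,0,0],[0,0,0]],"turn":[0,0,0,0,0]}' 80
python3 go.py
python3 - <<'E'
from h import *
a=env.read_camera('scene')['pixels'][130:290,235:395];b=env.read_camera('side')['pixels'][120:280,250:410]
o=np.hstack([cv2.resize(a,(400,400),interpolation=2),cv2.resize(b,(400,400),interpolation=2)])
cv2.imwrite('pics/c13.png',o[:,:,::-1])
cam('wrist','w13.png')
E
```

```text
clock: 28.07
tcp_pos: [0.6089, -0.0123, 0.0046]
orientation: [-0.001, 0.753, 0.659, -0.001]
wrist_force: [-0.7, 0.5, -1.4]
finger_gap: 0.0091
t 28.07 tcp [ 0.6089 -0.0123  0.0046] jaw -7.62 tilt [ 0.    -0.002 -1.   ] gap 0.0091 F [-0.7  0.5 -1.4] j [-0.15  0.51 -0.18  0.89  0.    1.55]
clock: 28.48
tcp_pos: [0.6029, -0.0116, 0.0053]
orientation: [0.0, 0.753, 0.659, 0.0]
wrist_force: [0.5, -0.3, -0.3]
finger_gap: 0.0089
t 28.48 tcp [ 0.6029 -0.0116  0.0053] jaw -7.63 tilt [ 0.     0.001 -1.   ] gap 0.0089 F [ 0.5 -0.3 -0.3] j [-0.15  0.5  -0.2   0.88  0.    1.55]
```

View pics/c13.png

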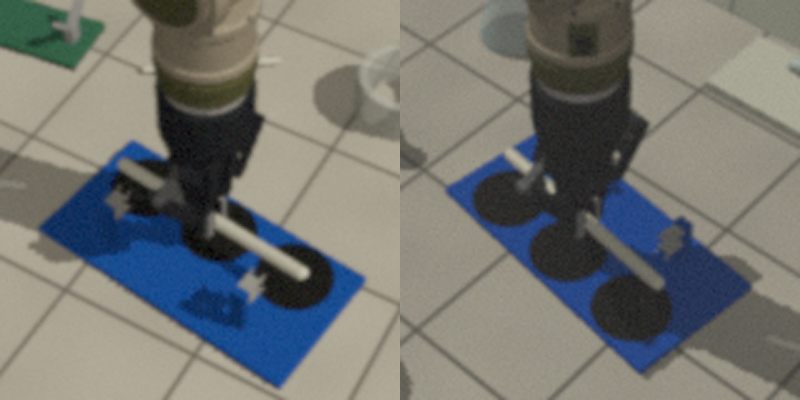

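View pics/w13.png

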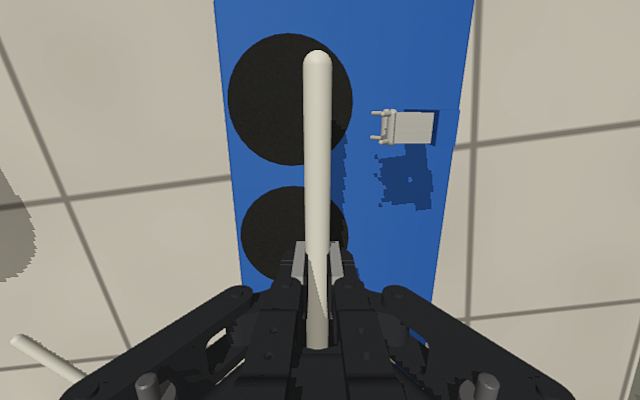

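The rod is free of the clips and held at its middle. Next I lift it, turn it −13.6° in tool terms and carry it to the rest.

```bash

python3 -m creep '{"hand":[5,5,5,5,5],"delta_pos":[[0,0,-0.02],[0,0,-0.04],[0,0,-0.04],[0,0,0],[0,0,0]],"turn":[0,0,-0.9,-0.9,-0.93]}' 80
python3 -m creep '{"hand":[5,5,5,5,5],"delta_pos":[[0,0,0],[0,0,0],[0,0,0],[0,0,0],[0,0,0]],"turn":[0,0,0,0,0]}' 80
python3 go.py .4594 -.3123 .0855 6.0
```

```text
clock: 29.05
tcp_pos: [0.6048, -0.0119, 0.0881]
orientation: [0.002, 0.668, 0.745, 0.002]
wrist_force: [-0.1, 0.1, -1.1]
finger_gap: 0.0094
clock: 29.47
tcp_pos: [0.6021, -0.0115, 0.0847]
orientation: [-0.0, 0.669, 0.743, -0.0]
wrist_force: [-0.7, 0.6, 0.3]
finger_gap: 0.009
t 29.47 tcp [ 0.6021 -0.0115  0.0847] jaw 5.97 tilt [ 0.    -0.001 -1.   ] gap 0.0090 F [-0.7  0.6  0.3] j [-0.15  0.43 -0.09  1.05  0.    1.31]
delta units [-0.3554 -0.2165 -0.001 ] rows 8.0
turn units -0.005
```

```bash

python3 -m creep '{"hand":[5,5,5,5,5],"delta_pos":[[-0.0355,-0.0216,0],[-0.0355,-0.0216,0],[-0.0355,-0.0216,0],[-0.0355,-0.0216,0],[-0.0355,-0.0216,0]],"turn":[0,0,0,0,0]}' 80
python3 -m creep '{"hand":[5,5,5,5,5],"delta_pos":[[-0.0355,-0.0216,0],[-0.0355,-0.0216,0],[-0.0355,-0.0216,0],[-0.0355,-0.0216,0],[-0.0355,-0.0216,0]],"turn":[0,0,0,0,0]}' 80
python3 -m creep '{"hand":[5,5,5,5,5],"delta_pos":[[0,0,0],[0,0,0],[0,0,0.015],[0,0,0],[0,0,0]],"turn":[0,0,0,0,0]}' 80
python3 go.py .4594 -.3123 -0.004 6.0
cat > rod.py <<'E'
from h import *
for n in('scene','side'):
    c=env.read_camera(n);p=cloud(c).reshape(-1,3);col=c['pixels'].reshape(-1,3).astype(int)
    th=np.radians(6.0);R2=np.array([[np.cos(th),np.sin(th)],[-np.sin(th),np.cos(th)]])
    r=(p[:,:2]-[.4594,-.3123])@R2.T
    z0=env.get_state()['tcp_pos'][2]+.0385
    M=(abs(p[:,2]-z0)<.012)&(abs(r[:,0])<.012)&(abs(r[:,1])<.12)&(col.max(1)>90)
    print(n,M.sum(),'x',np.round([r[M,0].min(),r[M,0].max()],4),'y',np.round([r[M,1].min(),r[M,1].max()],4),'ztop',np.percentile(p[M,2],97))
    f=np.polyfit(r[M,1],r[M,0],1);print('slope deg',np.degrees(np.arctan(f[0])),'x at 0',f[1])
E
python3 rod.py
python3 - <<'E'
from h import *
a=env.read_camera('scene')['pixels'][70:210,180:320];b=env.read_camera('side')['pixels'][240:400,310:470]
o=np.hstack([cv2.resize(a,(400,400),interpolation=2),cv2.resize(b,(400,400),interpolation=2)])
cv2.imwrite('pics/c14.png',o[:,:,::-1])
cam('wrist','w14.png')
E
```

```text
clock: 29.88
tcp_pos: [0.5305, -0.1628, 0.085]
orientation: [-0.0, 0.669, 0.743, 0.0]
wrist_force: [0.6, -0.1, -0.1]
finger_gap: 0.0092
clock: 30.3
tcp_pos: [0.4594, -0.3134, 0.085]
orientation: [-0.0, 0.669, 0.743, 0.0]
wrist_force: [0.6, 0.5, -0.8]
finger_gap: 0.0092
clock: 30.72
tcp_pos: [0.4601, -0.3105, 0.0725]
orientation: [-0.001, 0.669, 0.744, 0.0]
wrist_force: [-0.2, -0.0, -1.0]
finger_gap: 0.0091
t 30.72 tcp [ 0.4601 -0.3105  0.0725] jaw 6.09 tilt [ 0.002 -0.001 -1.   ] gap 0.0091 F [-0.2 -0.  -1. ] j [-0.74  0.35 -0.24  0.98  0.    0.73]
delta units [-0.0024 -0.001   0.0956] rows 2.0
turn units 0.018
scene 311 x [-0.0094  0.0119] y [-0.0954  0.1013] ztop 0.1181903382677775
slope deg -0.3502489382303686 x at 0 0.00564101868167606
side 933 x [-0.01    0.0076] y [-0.0966  0.1026] ztop 0.11938917404749205
slope deg -0.1647459756684235 x at 0 -0.0008430019653721731
```

View pics/c14.png

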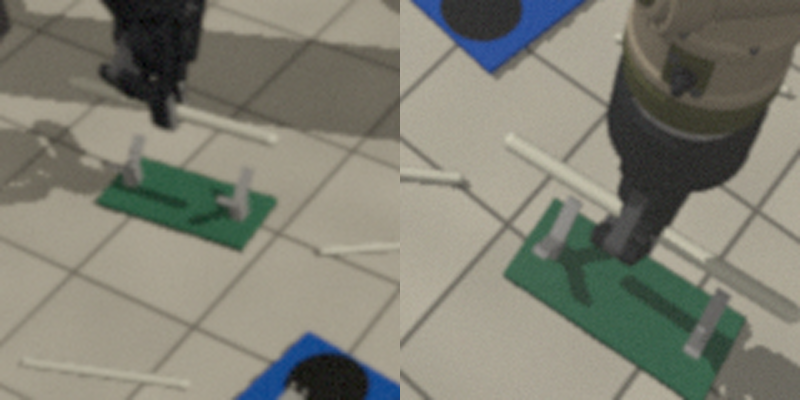

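View pics/w14.png

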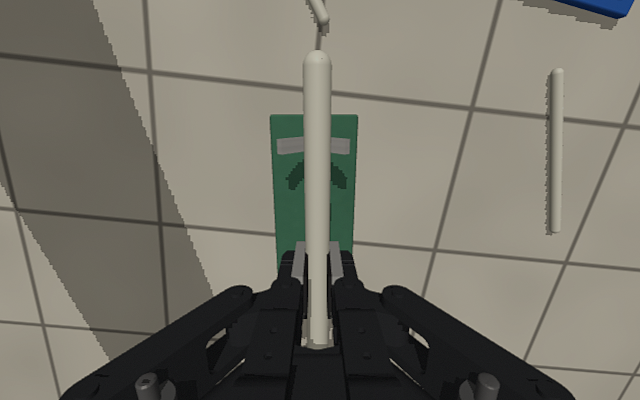

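```bash
python3 - <<'E'
from h import *
c=env.read_camera('wrist');w=cloud(c);p=w.reshape(-1,3);col=c['pixels'].reshape(-1,3).astype(int)
s=env.get_state();M=q(s['orientation']).as_matrix()
print(s['tcp_pos'])
r=(p-s['tcp_pos'])@M   # tool frame
for nm,z in(('base',.0085),):
    k=(abs(p[:,2]-z)<.004)&(col[:,1]>col[:,0]*1.3)&(r[:,0]>.03)&(r[:,0]<.09)
    x=r[k];
    for lo in np.arange(.03,.09,.01):
        y=x[(x[:,0]>=lo)&(x[:,0]<lo+.01)]
        if len(y)>10: print('base',round(lo,2),y[:,1].min().round(4),y[:,1].max().round(4),'mid',((y[:,1].min()+y[:,1].max())/2).round(4))
    print('base end tool-x',r[(abs(p[:,2]-z)<.004)&(col[:,1]>col[:,0]*1.3)][:,0].max())
k=(p[:,2]>.1)&(p[:,2]<.13)&(abs(r[:,1])<.02)&(r[:,0]>.03)&(r[:,0]<.13)&(col.max(1)>90)
x=r[k];
for lo in np.arange(.03,.1,.01):
    y=x[(x[:,0]>=lo)&(x[:,0]<lo+.01)]; 
    if len(y): print('rod',round(lo,2),((y[:,1].min()+y[:,1].max())/2).round(4),np.ptp(y[:,1]).round(4))
print('rod end',x[:,0].max())
k=(p[:,2]>.038)&(p[:,2]<.055)&(abs(r[:,1])<.04)&(r[:,0]>.03)&(r[:,0]<.09)
print('fork',r[k].min(0),r[k].max(0))
E
```

```text
[ 0.46079682 -0.31185485  0.07359039]
base 0.03 -0.0368 0.0319 mid -0.0024
base 0.04 -0.0364 0.032 mid -0.0022
base 0.05 -0.0367 0.0317 mid -0.0025
base 0.06 -0.0366 0.032 mid -0.0023
base 0.07 -0.0365 0.0319 mid -0.0023
base end tool-x 0.15111115216209703
rod 0.03 0.0001 0.0119
rod 0.04 0.0001 0.0116
rod 0.05 0.0001 0.0114
rod 0.06 0.0 0.012
rod 0.07 0.0001 0.0118
rod 0.08 -0.0001 0.0119
rod 0.09 -0.0001 0.0116
rod 0.1 -0.0001 0.0064
rod end 0.10103884094454726
fork [ 0.0490127  -0.02765692  0.02437156] [0.05928633 0.02199858 0.03555935]
```

```bash

python3 -m creep '{"hand":[5,5,5,5,5],"delta_pos":[[-0.0025,-0.002,0.02],[0,0,0.02],[0,0,0.02],[0,0,0.015],[0,0,0.005]],"turn":[0,0,0,0,0]}' 60
python3 go.py .4588 -.3133 -0.004 6.0
python3 -m creep '{"hand":[5,5,5,5,5],"delta_pos":[[0,0,0.006],[0,0,0.004],[0,0,0.002],[0,0,0],[0,0,0]],"turn":[0,0,0,0,0]}' 60
python3 go.py .4588 -.3133 -0.004 6.0;python3 rod.py
```

```text
clock: 31.43
tcp_pos: [0.458, -0.3132, 0.0075]
orientation: [-0.001, 0.669, 0.743, 0.0]
wrist_force: [0.4, -0.5, 0.3]
finger_gap: 0.0091
t 31.43 tcp [ 0.458  -0.3132  0.0075] jaw 6.03 tilt [ 0.002 -0.002 -1.   ] gap 0.0091 F [ 0.4 -0.5  0.3] j [-0.74  0.42 -0.32  0.83  0.    0.72]
delta units [-0.0003  0.001   0.0143] rows 1.0
turn units 0.006
clock: 31.85
tcp_pos: [0.4593, -0.3145, 0.0001]
orientation: [0.0, 0.669, 0.743, 0.0]
wrist_force: [-0.2, -0.8, 0.3]
finger_gap: 0.009
t 31.85 tcp [ 4.593e-01 -3.145e-01  1.000e-04] jaw 6.03 tilt [-0.001  0.001 -1.   ] gap 0.0090 F [-0.2 -0.8  0.3] j [-0.74  0.43 -0.33  0.81  0.    0.72]
delta units [ 0.0016 -0.0005  0.0051] rows 1.0
turn units 0.005
scene 267 x [-0.0119  0.0116] y [-0.1014  0.0977] ztop 0.04685484342699034
slope deg -0.4831783425525073 x at 0 0.003953638066709757
side 865 x [-0.0117  0.0119] y [-0.1     0.0983] ztop 0.04653675112656215
slope deg -0.1451644646173424 x at 0 -0.0016231269611783421
```

```bash

python3 -m creep '{"hand":[5,5,5,5,5],"delta_pos":[[0.0013,0,0.002],[0,0,0.001],[0,0,0.001],[0,0,0],[0,0,0]],"turn":[0,0,0,0,0]}' 60
python3 go.py
python3 -m creep '{"hand":[5,5,5,5,5],"delta_pos":[[0,0,0.001],[0,0,0],[0,0,0],[0,0,0],[0,0,0]],"turn":[0,0,0,0,0]}' 60
python3 go.py;python3 rod.py
```

```text
clock: 32.37
tcp_pos: [0.4587, -0.3132, -0.0035]
orientation: [-0.0, 0.669, 0.743, -0.0]
wrist_force: [-0.9, -0.4, 2.6]
finger_gap: 0.0094
t 32.37 tcp [ 0.4587 -0.3132 -0.0035] jaw 6.02 tilt [ 0. -0. -1.] gap 0.0094 F [-0.9 -0.4  2.6] j [-0.74  0.43 -0.34  0.81 -0.    0.72]
clock: 32.78
tcp_pos: [0.4586, -0.3132, -0.0037]
orientation: [-0.0, 0.669, 0.743, -0.0]
wrist_force: [-4.0, 1.6, 7.9]
finger_gap: 0.0091
t 32.78 tcp [ 0.4586 -0.3132 -0.0037] jaw 6.02 tilt [-0. -0. -1.] gap 0.0091 F [-4.   1.6  7.9] j [-0.74  0.43 -0.34  0.81 -0.    0.72]
scene 277 x [-0.0113  0.0117] y [-0.0984  0.0988] ztop 0.04216949517804834
slope deg -0.5651304069801127 x at 0 0.003623738840194476
side 865 x [-0.012   0.0119] y [-0.0984  0.0993] ztop 0.042629402652936285
slope deg -0.1700348117229387 x at 0 -0.002009658393578381
```

The rod is seated: z force is 7.9 N up, and it spans −98.4 to +99 mm about the rest. Now I release it and look.

```bash

python3 -m creep '{"hand":[30,30,30,30,30],"delta_pos":[[0,0,-0.001],[0,0,0],[0,0,0],[0,0,0],[0,0,0]],"turn":[0,0,0,0,0]}' 50
python3 -m creep '{"hand":[30,30,30,30,30],"delta_pos":[[0,0,-0.01],[0,0,-0.02],[0,0,-0.035],[0,0,-0.045],[0,0,-0.045]],"turn":[0,0,0,0,0]}' 50
python3 go.py .5585 .2956 .14 -7.6
python3 - <<'E'
from h import *
for n in('scene','side'):
    c=env.read_camera(n);p=cloud(c).reshape(-1,3);col=c['pixels'].reshape(-1,3).astype(int)
    th=np.radians(6.0);R2=np.array([[np.cos(th),np.sin(th)],[-np.sin(th),np.cos(th)]])
    r=(p[:,:2]-[.4594,-.3123])@R2.T
    M=(p[:,2]>.031)&(p[:,2]<.05)&(abs(r[:,0])<.012)&(abs(r[:,1])<.12)&(abs(abs(r[:,1])-.055)>.01)
    f=np.polyfit(r[M,1],p[M,2],1);
    print(n,M.sum(),'x',r[M,0].mean(),'y',r[M,1].min(),r[M,1].max(),'z slope',f, np.percentile(p[M,2],95))
a=env.read_camera('scene')['pixels'][70:210,180:320];b=env.read_camera('side')['pixels'][240:400,310:470]
o=np.hstack([cv2.resize(a,(400,400),interpolation=2),cv2.resize(b,(400,400),interpolation=2)])
cv2.imwrite('pics/c15.png',o[:,:,::-1])
cam('wrist','w15.png')
E
```

```text
clock: 33.3
tcp_pos: [0.4589, -0.3131, -0.0038]
orientation: [-0.0, 0.669, 0.743, 0.0]
wrist_force: [-0.8, 0.7, -0.1]
finger_gap: 0.0299
clock: 33.72
tcp_pos: [0.4582, -0.3125, 0.1215]
orientation: [-0.001, 0.669, 0.743, 0.0]
wrist_force: [1.2, -0.2, -1.0]
finger_gap: 0.03
t 33.72 tcp [ 0.4582 -0.3125  0.1215] jaw 6.02 tilt [ 0.002 -0.001 -1.   ] gap 0.0300 F [ 1.2 -0.2 -1. ] j [-0.74  0.32 -0.16  1.09  0.    0.72]
delta units [ 0.7428  0.2045 -0.0222] rows 15.0
turn units 2.725
scene 266 x 0.0033374839781344177 y -0.10006721750830719 0.09904773420698673 z slope [0.00049803 0.03792947] 0.041492216053596265
side 741 x -0.002806777160300663 y -0.09836276684232154 0.0996176386986907 z slope [-0.00110771  0.03945243] 0.04226651290352279
```

View pics/c15.png

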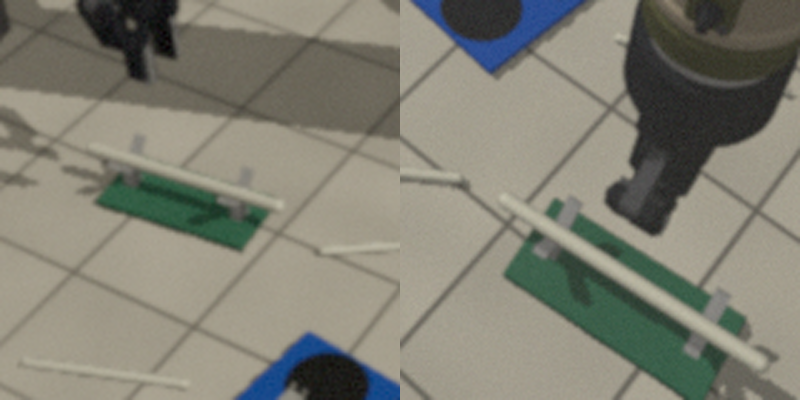

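View pics/w15.png

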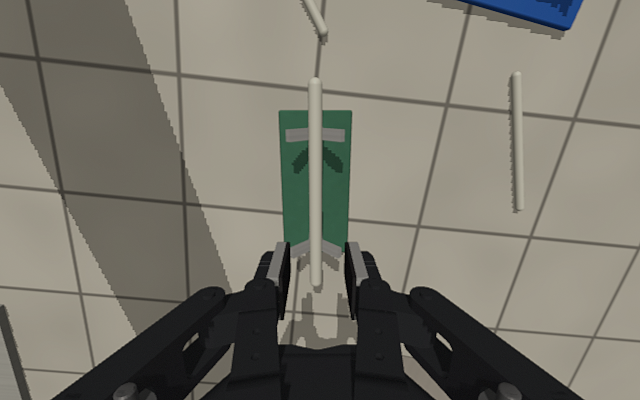

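The rod lies in both V notches, level and centred (ends at about −99 and +99 mm in the rest frame). Now I measure the caps on the tray and bring the containers back.

```bash

cat > caps.py <<'E'
from h import *
import sys
T={'tall':.120,'sq':.106,'jar':.090}
G=eval(sys.argv[1])  # name:(x,y,base)
A={k:[] for k in G}
for n in ('scene','side'):
    c=env.read_camera(n);p=cloud(c).reshape(-1,3);col=c['pixels'].reshape(-1,3).astype(int)
    for k,(x,y,b) in G.items():
        z=T[k]+b
        M=(abs(p[:,2]-z)<.004)&(np.hypot(p[:,0]-x,p[:,1]-y)<.04)
        if M.sum()>20:
            cc=cv2.minEnclosingCircle((p[M][:,:2]*1000).astype(np.float32));A[k].append(cc[0]);print(n,k,M.sum(),np.round(cc[0],1),round(cc[1],1))
for k in A: print(k,'avg',np.mean(A[k],0))
E
python3 caps.py "{'tall':(.5585,.2956,.004),'sq':(.474,.305,.004),'jar':(.3895,.3144,.004)}"
python3 -m creep '{"hand":[50,50,50,50,50],"delta_pos":[[0,0,-0.025],[0,0,0],[0,0,0],[0,0,0],[0,0,0]],"turn":[0.7,0.7,0.7,0.6,0]}' 50
python3 go.py .5587 .2957 .14 -7.6
python3 - <<'E'
from h import *
# dark marks: centroid per camera
th=np.radians(-7.6);Rm=np.array([[np.cos(th),-np.sin(th)],[np.sin(th),np.cos(th)]])
for n in('scene','side'):
    c=env.read_camera(n);p=cloud(c).reshape(-1,3);col=c['pixels'].reshape(-1,3).astype(int)
    for y in(-.08,0,.08):
        w=np.array([.617,-.0128])+Rm@[-.028,y]
        M=(abs(p[:,2]-.008)<.004)&(np.hypot(*(p[:,:2]-w).T)<.045)&(col[:,2]<60)
        cc=cv2.minEnclosingCircle((p[M][:,:2]*1000).astype(np.float32));print(n,y,M.sum(),np.round(cc[0],1),round(cc[1],1),np.round(p[M].mean(0)*1000,1),np.round(w*1000,1))
E
```

```text
scene tall 196 [559.7 295.5] 16.3
scene sq 203 [475.1 304.8] 17.5
scene jar 344 [390.3 314.7] 24.9
side tall 113 [557.7 296.2] 17.0
side sq 144 [471.8 306.7] 17.6
side jar 314 [386.8 315.5] 25.3
tall avg [558.66711426 295.86103821]
sq avg [473.45254517 305.76106262]
jar avg [388.53547668 315.09733582]
clock: 34.48
tcp_pos: [0.458, -0.3125, 0.1388]
orientation: [-0.002, 0.752, 0.659, -0.0]
wrist_force: [0.4, 0.3, -1.4]
finger_gap: 0.0501
t 34.48 tcp [ 0.458  -0.3125  0.1388] jaw -7.55 tilt [ 0.002 -0.003 -1.   ] gap 0.0501 F [ 0.4  0.3 -1.4] j [-0.74  0.31 -0.13  1.13  0.    0.96]
delta units [ 7.702e-01  2.490e-02 -2.000e-04] rows 16.0
turn units 0.01
scene -0.08 435 [579.6 -88.6] 32.1 [577.9 -86.8   8.7] [578.7 -88.4]
scene 0 529 [589.6  -9.2] 32.8 [590.4  -9.2   8.5] [589.2  -9.1]
scene 0.08 583 [600.9  69.3] 33.3 [599.8  70.7   8.7] [599.8  70.2]
side -0.08 584 [577.6 -87.2] 32.0 [577.2 -87.9   9.6] [578.7 -88.4]
side 0 505 [588.7  -8.3] 32.0 [588.1  -8.7   9.5] [589.2  -9.1]
side 0.08 436 [598.3  71.7] 32.4 [598.3  70.7   9.5] [599.8  70.2]
```

```bash

python3 -m creep '{"hand":[50,50,50,50,50],"delta_pos":[[0.0485,0.0016,0],[0.0485,0.0016,0],[0.0485,0.0016,0],[0.0485,0.0016,0],[0.0485,0.0016,0]],"turn":[0,0,0,0,0]}' 50
python3 -m creep '{"hand":[50,50,50,50,50],"delta_pos":[[0.0485,0.0016,0],[0.0485,0.0016,0],[0.0485,0.0016,0],[0.0485,0.0016,0],[0.0485,0.0016,0]],"turn":[0,0,0,0,0]}' 50
python3 -m creep '{"hand":[50,50,50,50,50],"delta_pos":[[0.0485,0.0016,0],[0.0485,0.0016,0],[0.0485,0.0016,0],[0.0485,0.0016,0],[0.0485,0.0016,0]],"turn":[0,0,0,0,0]}' 50
python3 -m creep '{"hand":[50,50,50,50,50],"delta_pos":[[0.042,0.001,0],[0,0,0],[0,0,0],[0,0,0],[0,0,0]],"turn":[0,0,0,0,0]}' 50
python3 go.py .5587 .2958 .0735 -7.6
```

```text
clock: 35.0
tcp_pos: [0.4899, -0.12, 0.1398]
orientation: [-0.001, 0.751, 0.66, -0.0]
wrist_force: [1.0, 0.2, 0.6]
finger_gap: 0.0502
clock: 35.42
tcp_pos: [0.5216, 0.0718, 0.1399]
orientation: [-0.0, 0.751, 0.66, -0.0]
wrist_force: [0.5, -0.2, 0.4]
finger_gap: 0.0498
clock: 35.83
tcp_pos: [0.5532, 0.2633, 0.1397]
orientation: [-0.0, 0.751, 0.66, -0.0]
wrist_force: [1.3, 0.3, 1.1]
finger_gap: 0.05
clock: 36.25
tcp_pos: [0.5584, 0.2934, 0.14]
orientation: [-0.0, 0.752, 0.659, -0.001]
wrist_force: [0.5, -0.7, -0.0]
finger_gap: 0.0499
t 36.25 tcp [0.5584 0.2934 0.14  ] jaw -7.51 tilt [-0.001 -0.001 -1.   ] gap 0.0499 F [ 0.5 -0.7 -0. ] j [ 0.36  0.45  0.08  1.2  -0.    2.06]
delta units [0.0031 0.0001 0.0831] rows 2.0
turn units 0.018
```

```bash

python3 -m creep '{"hand":[50,50,50,50,50],"delta_pos":[[0.0028,0.0001,0],[0,0,0.03],[0,0,0.03],[0,0,0.018],[0,0,0.005]],"turn":[0.015,0,0,0,0]}' 50
python3 go.py .5587 .2958 .0735 -7.6
python3 -m creep '{"hand":[22,22,22,22,22],"delta_pos":[[0,0,0],[0,0,0],[0,0,0],[0,0,0],[0,0,0]],"turn":[0,0,0,0,0]}' 50
python3 go.py
python3 -m creep '{"hand":[22,22,22,22,22],"delta_pos":[[0,0,0],[0,0,-0.006],[0,0,-0.014],[0,0,-0.025],[0,0,-0.03]],"turn":[0,0,0,0,0]}' 50
python3 go.py .5787 -.0881 .134 -7.6
```

```text
clock: 36.67
tcp_pos: [0.5574, 0.2949, 0.0713]
orientation: [-0.001, 0.753, 0.658, -0.002]
wrist_force: [-0.5, -0.6, -0.7]
finger_gap: 0.05
t 36.67 tcp [0.5574 0.2949 0.0713] jaw -7.65 tilt [-0.002 -0.004 -1.   ] gap 0.0500 F [-0.5 -0.6 -0.7] j [ 0.36  0.49 -0.03  1.06  0.    2.06]
delta units [ 0.0014  0.0014 -0.0028] rows 1.0
turn units -0.009
clock: 37.08
tcp_pos: [0.5597, 0.2969, 0.0749]
orientation: [0.0, 0.752, 0.659, 0.001]
wrist_force: [-0.5, 0.7, -1.8]
finger_gap: 0.0285
t 37.08 tcp [0.5597 0.2969 0.0749] jaw -7.55 tilt [ 0.001  0.001 -1.   ] gap 0.0285 F [-0.5  0.7 -1.8] j [ 0.36  0.49 -0.02  1.06  0.    2.06]
clock: 37.5
tcp_pos: [0.5581, 0.2964, 0.1341]
orientation: [-0.001, 0.752, 0.659, -0.001]
wrist_force: [0.6, -0.3, -2.3]
finger_gap: 0.0285
t 37.50 tcp [0.5581 0.2964 0.1341] jaw -7.54 tilt [-0.001 -0.002 -1.   ] gap 0.0285 F [ 0.6 -0.3 -2.3] j [0.36 0.45 0.07 1.19 0.   2.06]
delta units [-0.4731  0.0887  0.0005] rows 10.0
turn units 0.011
```

```bash

python3 -m creep '{"hand":[22,22,22,22,22],"delta_pos":[[-0.0231,0.0047,0],[-0.045,0.0084,0],[-0.045,0.0084,0],[-0.045,0.0084,0],[-0.045,0.0084,0]],"turn":[0,0,0,0,0]}' 50
python3 -m creep '{"hand":[22,22,22,22,22],"delta_pos":[[-0.045,0.0084,0],[-0.045,0.0084,0],[-0.045,0.0084,0],[-0.045,0.0084,0],[-0.045,0.0084,0]],"turn":[0,0,0,0,0]}' 50
python3 -m creep '{"hand":[22,22,22,22,22],"delta_pos":[[-0.045,0.0084,0],[0,0,0],[0,0,0],[0,0,0.025],[0,0,0]],"turn":[0,0,0,0,0]}' 50
python3 go.py .5787 -.0881 .0775 -7.6
python3 - <<'E'
from h import *
s=env.get_state();t=s['tcp_pos']
for n in('scene','side'):
    c=env.read_camera(n);p=cloud(c).reshape(-1,3);col=c['pixels'].reshape(-1,3).astype(int)
    b=t[2]-.0775+.008
    M=(p[:,2]>b+.015)&(p[:,2]<b+.06)&(np.hypot(p[:,0]-t[0],p[:,1]-t[1])<.045)&(col.max(1)>80)
    x=p[M]; o=np.array(c['origin'])[:2]-t[:2];o/=np.linalg.norm(o);
    # fit circle radius 25
    from scipy.optimize import least_squares
    f=least_squares(lambda v:np.hypot(x[:,0]-v[0],x[:,1]-v[1])-.025,t[:2]+0,loss='soft_l1',f_scale=.001).x
    print(n,M.sum(),f,f-t[:2])
E
```

```text
clock: 37.92
tcp_pos: [0.5684, 0.1305, 0.1354]
orientation: [0.0, 0.752, 0.659, 0.001]
wrist_force: [-0.2, -0.0, -1.4]
finger_gap: 0.0286
clock: 38.33
tcp_pos: [0.5781, -0.0529, 0.1355]
orientation: [0.001, 0.752, 0.659, 0.001]
wrist_force: [1.2, 0.4, -1.6]
finger_gap: 0.0286
clock: 38.75
tcp_pos: [0.5782, -0.0865, 0.1121]
orientation: [-0.002, 0.752, 0.659, -0.001]
wrist_force: [-1.1, 1.0, -3.2]
finger_gap: 0.0287
t 38.75 tcp [ 0.5782 -0.0865  0.1121] jaw -7.52 tilt [ 0.001 -0.003 -1.   ] gap 0.0287 F [-1.1  1.  -3.2] j [-0.29  0.38 -0.1   1.1   0.    1.42]
delta units [-0.0019  0.001   0.0433] rows 1.0
turn units 0.016
scene 317 [ 0.57880514 -0.0871887 ] [ 0.00056259 -0.0006479 ]
side 361 [ 0.57796772 -0.08488682] [-0.00027483  0.00165398]
```

```bash

python3 -m creep '{"hand":[22,22,22,22,22],"delta_pos":[[-0.0021,0.0005,0.015],[0,0,0.013],[0,0,0.008],[0,0,0.003],[0,0,0]],"turn":[0,0,0,0,0]}' 50
python3 go.py .5787 -.0881 .0775 -7.6
python3 -m creep '{"hand":[22,22,22,22,22],"delta_pos":[[0,0,0.0015],[0,0,0.001],[0,0,0],[0,0,0],[0,0,0]],"turn":[0,0,0,0,0]}' 50
python3 go.py .5787 -.0881 .0775 -7.6
```

```text
clock: 39.27
tcp_pos: [0.5793, -0.0888, 0.0821]
orientation: [-0.001, 0.752, 0.659, -0.0]
wrist_force: [-0.7, -0.0, -2.5]
finger_gap: 0.0288
t 39.27 tcp [ 0.5793 -0.0888  0.0821] jaw -7.52 tilt [ 0.    -0.002 -1.   ] gap 0.0288 F [-0.7 -0.  -2.5] j [-0.29  0.4  -0.14  1.03  0.    1.41]
delta units [ 0.0008 -0.0009  0.0057] rows 1.0
turn units 0.017
clock: 39.68
tcp_pos: [0.5801, -0.0896, 0.0811]
orientation: [0.0, 0.752, 0.659, 0.0]
wrist_force: [0.6, -0.1, -2.4]
finger_gap: 0.0283
t 39.68 tcp [ 0.5801 -0.0896  0.0811] jaw -7.56 tilt [ 0.     0.001 -1.   ] gap 0.0283 F [ 0.6 -0.1 -2.4] j [-0.29  0.4  -0.14  1.03  0.    1.41]
delta units [ 0.0016 -0.002   0.0045] rows 1.0
turn units 0.008
```

```bash

python3 -m creep '{"hand":[22,22,22,22,22],"delta_pos":[[0.0014,-0.0016,0.002],[0,0,0],[0,0,0.001],[0,0,0],[0,0,0]],"turn":[0,0,0,0,0]}' 50
python3 go.py .5787 -.0881 .0775 -7.6
python3 -m creep '{"hand":[22,22,22,22,22],"delta_pos":[[0,0,0.001],[0,0,0.0005],[0,0,0],[0,0,0],[0,0,0]],"turn":[0,0,0,0,0]}' 50
python3 go.py .5787 -.0881 .0775 -7.6
```

```text
clock: 40.1
tcp_pos: [0.5787, -0.0882, 0.0787]
orientation: [0.0, 0.752, 0.659, 0.0]
wrist_force: [-0.9, 0.8, 1.5]
finger_gap: 0.0285
t 40.10 tcp [ 0.5787 -0.0882  0.0787] jaw -7.55 tilt [ 0.  0. -1.] gap 0.0285 F [-0.9  0.8  1.5] j [-0.29  0.4  -0.15  1.02  0.    1.41]
delta units [ 0.0001 -0.      0.0014] rows 1.0
turn units 0.01
clock: 40.52
tcp_pos: [0.5788, -0.0882, 0.0786]
orientation: [0.0, 0.752, 0.659, 0.0]
wrist_force: [-3.0, 0.4, 8.4]
finger_gap: 0.0287
t 40.52 tcp [ 0.5788 -0.0882  0.0786] jaw -7.55 tilt [-0.     0.001 -1.   ] gap 0.0287 F [-3.   0.4  8.4] j [-0.29  0.4  -0.15  1.02 -0.    1.41]
delta units [ 0.0001 -0.0002  0.0014] rows 1.0
turn units 0.01
```

Contact. I release, rise, and fetch the square bottle at (0.4735, 0.3058).

```bash

python3 -m creep '{"hand":[48,48,48,48,48],"delta_pos":[[0,0,-0.0015],[0,0,0],[0,0,0],[0,0,0],[0,0,0]],"turn":[0,0,0,0,0]}' 50
python3 -m creep '{"hand":[50,50,50,50,50],"delta_pos":[[0,0,-0.015],[0,0,-0.03],[0,0,-0.035],[0,0,0],[0,0,0]],"turn":[0,0,0,0,0]}' 50
python3 go.py .4735 .3056 .14 -7.6
python3 caps.py "{'tall':(.5787,-.0881,.008)}"
```

```text
clock: 40.93
tcp_pos: [0.5788, -0.0882, 0.0782]
orientation: [-0.0, 0.752, 0.659, 0.0]
wrist_force: [0.8, -0.9, -0.9]
finger_gap: 0.048
clock: 41.35
tcp_pos: [0.5803, -0.0886, 0.1442]
orientation: [0.002, 0.752, 0.659, 0.001]
wrist_force: [0.6, -0.0, 0.5]
finger_gap: 0.0501
t 41.35 tcp [ 0.5803 -0.0886  0.1442] jaw -7.55 tilt [-0.001  0.004 -1.   ] gap 0.0501 F [ 0.6 -0.   0.5] j [-0.29  0.36 -0.05  1.16  0.    1.41]
delta units [ 0.471  -0.1971  0.0042] rows 10.0
turn units 0.01
scene tall 140 [579.6 -87.9] 16.5
side tall 180 [577.3 -88.2] 16.1
tall avg [578.43997192 -88.07032776]
```

```bash

python3 -m creep '{"hand":[54,54,54,54,54],"delta_pos":[[0.0428,-0.0179,0],[0.0428,-0.0179,0],[0.0428,-0.0179,0],[0.0428,-0.0179,0],[0.0428,-0.0179,0]],"turn":[0,0,0,0,0]}' 50
python3 -m creep '{"hand":[54,54,54,54,54],"delta_pos":[[0.0428,-0.0179,0],[0.0428,-0.0179,0],[0.0428,-0.0179,0],[0.0428,-0.0179,0],[0.0428,-0.0179,0]],"turn":[0,0,0,0,0]}' 50
python3 -m creep '{"hand":[54,54,54,54,54],"delta_pos":[[0.0428,-0.0179,0],[0,0,0],[0,0,0],[0,0,0],[0,0,0]],"turn":[0,0,0,0,0]}' 50
python3 go.py .4735 .3056 .0575 -7.6
```

```text
clock: 41.87
tcp_pos: [0.5285, 0.0923, 0.1408]
orientation: [-0.001, 0.752, 0.659, -0.001]
wrist_force: [-0.1, 0.2, -0.1]
finger_gap: 0.0537
clock: 42.28
tcp_pos: [0.4801, 0.2713, 0.1409]
orientation: [-0.0, 0.752, 0.659, -0.001]
wrist_force: [0.6, 0.3, 1.0]
finger_gap: 0.0541
clock: 42.7
tcp_pos: [0.472, 0.3047, 0.1416]
orientation: [-0.0, 0.753, 0.659, -0.001]
wrist_force: [0.1, 0.9, -0.1]
finger_gap: 0.0541
t 42.70 tcp [0.472  0.3047 0.1416] jaw -7.62 tilt [-0.001 -0.001 -1.   ] gap 0.0541 F [ 0.1  0.9 -0.1] j [ 0.43  0.32 -0.11  1.14 -0.    2.13]
delta units [0.0015 0.0019 0.1051] rows 3.0
turn units -0.004
```

```bash

python3 -m creep '{"hand":[54,54,54,54,54],"delta_pos":[[0.001,0.0013,0],[0,0,0.035],[0,0,0.035],[0,0,0.025],[0,0,0.009]],"turn":[0,0,0,0,0]}' 50
python3 -m creep '{"hand":[25,25,25,25,25],"delta_pos":[[0,0,0],[0,0,0],[0,0,0],[0,0,0],[0,0,0]],"turn":[0,0,0,0,0]}' 50
python3 go.py .4735 .3056 .0575 -7.6
python3 -m creep '{"hand":[25,25,25,25,25],"delta_pos":[[0,0,0],[0,0,-0.006],[0,0,-0.014],[0,0,-0.03],[0,0,-0.03]],"turn":[0,0,0,0,0]}' 50
python3 go.py .5892 -.009 .123 -7.6
```

```text
clock: 43.12
tcp_pos: [0.4718, 0.3043, 0.0561]
orientation: [-0.001, 0.753, 0.658, -0.002]
wrist_force: [0.1, -0.4, 0.3]
finger_gap: 0.054
clock: 43.53
tcp_pos: [0.474, 0.3068, 0.0603]
orientation: [0.0, 0.752, 0.659, 0.001]
wrist_force: [-0.9, 0.4, -1.8]
finger_gap: 0.0318
t 43.53 tcp [0.474  0.3068 0.0603] jaw -7.56 tilt [ 0.001  0.002 -1.   ] gap 0.0318 F [-0.9  0.4 -1.8] j [ 0.43  0.38 -0.24  0.96  0.    2.13]
delta units [-0.0016 -0.0005  0.0035] rows 1.0
turn units 0.009
clock: 43.95
tcp_pos: [0.4722, 0.3062, 0.1234]
orientation: [-0.0, 0.752, 0.659, -0.001]
wrist_force: [0.5, 0.6, -2.0]
finger_gap: 0.0313
t 43.95 tcp [0.4722 0.3062 0.1234] jaw -7.54 tilt [-0.001 -0.002 -1.   ] gap 0.0313 F [ 0.5  0.6 -2. ] j [ 0.43  0.33 -0.14  1.1   0.    2.13]
delta units [-0.3714  0.1966  0.0006] rows 8.0
turn units 0.012
```

```bash

python3 -m creep '{"hand":[25,25,25,25,25],"delta_pos":[[-0.02,0.0106,0],[-0.0395,0.021,0],[-0.0395,0.021,0],[-0.0395,0.021,0],[-0.0395,0.021,0]],"turn":[0,0,0,0,0]}' 50
python3 -m creep '{"hand":[25,25,25,25,25],"delta_pos":[[-0.0395,0.021,0],[-0.0395,0.021,0],[-0.0395,0.021,0],[-0.0395,0.021,0],[-0.0354,0.018,0]],"turn":[0,0,0,0,0]}' 50
python3 -m creep '{"hand":[25,25,25,25,25],"delta_pos":[[0,0,0],[0,0,0.02],[0,0,0.02],[0,0,0.01],[0,0,0]],"turn":[0,0,0,0,0]}' 50
python3 -m creep '{"hand":[25,25,25,25,25],"delta_pos":[[0,0,0],[0,0,0],[0,0,0.01],[0,0,0],[0,0,0]],"turn":[0,0,0,0,0]}' 50
python3 go.py .5895 -.009 .064 -7.6
```

```text
clock: 44.37
tcp_pos: [0.53, 0.1543, 0.124]
orientation: [0.0, 0.752, 0.659, 0.0]
wrist_force: [1.2, 0.2, -2.5]
finger_gap: 0.0317
clock: 44.78
tcp_pos: [0.5909, -0.0108, 0.1239]
orientation: [0.0, 0.752, 0.659, 0.0]
wrist_force: [0.6, 0.6, -2.5]
finger_gap: 0.0317
clock: 45.2
tcp_pos: [0.5883, -0.0081, 0.0813]
orientation: [-0.002, 0.752, 0.659, -0.001]
wrist_force: [0.2, 0.1, -2.2]
finger_gap: 0.0319
clock: 45.62
tcp_pos: [0.5899, -0.0085, 0.0751]
orientation: [-0.0, 0.752, 0.659, -0.0]
wrist_force: [0.2, 0.4, -2.0]
finger_gap: 0.0317
t 45.62 tcp [ 0.5899 -0.0085  0.0751] jaw -7.54 tilt [ 0. -0. -1.] gap 0.0317 F [ 0.2  0.4 -2. ] j [-0.15  0.41 -0.14  1.02  0.    1.55]
delta units [-0.0007 -0.0004  0.0138] rows 1.0
turn units 0.013
```

```bash

python3 -m creep '{"hand":[25,25,25,25,25],"delta_pos":[[-0.0006,-0.0006,0.006],[0,0,0.003],[0,0,0.001],[0,0,0],[0,0,0]],"turn":[0,0,0,0,0]}' 50
python3 go.py .5895 -.009 .064 -7.6
python3 -m creep '{"hand":[25,25,25,25,25],"delta_pos":[[0,0,0.0015],[0,0,0.001],[0,0,0],[0,0,0],[0,0,0]],"turn":[0,0,0,0,0]}' 50
python3 go.py .5895 -.009 .064 -7.6
```

```text
clock: 46.03
tcp_pos: [0.5896, -0.0091, 0.0671]
orientation: [-0.0, 0.752, 0.659, -0.0]
wrist_force: [-0.6, 0.4, -2.4]
finger_gap: 0.0315
t 46.03 tcp [ 0.5896 -0.0091  0.0671] jaw -7.55 tilt [ 0. -0. -1.] gap 0.0315 F [-0.6  0.4 -2.4] j [-0.15  0.42 -0.16  1.    0.    1.55]
delta units [ 0.0001 -0.0001  0.0039] rows 1.0
turn units 0.009
clock: 46.45
tcp_pos: [0.5897, -0.0091, 0.0652]
orientation: [0.0, 0.752, 0.659, 0.0]
wrist_force: [-0.4, 0.3, -2.3]
finger_gap: 0.0316
t 46.45 tcp [ 0.5897 -0.0091  0.0652] jaw -7.55 tilt [ 0.  0. -1.] gap 0.0316 F [-0.4  0.3 -2.3] j [-0.15  0.42 -0.16  0.99  0.    1.55]
delta units [ 0.0001 -0.0002  0.0015] rows 1.0
turn units 0.01
```

```bash

python3 -m creep '{"hand":[25,25,25,25,25],"delta_pos":[[0,0,0.001],[0,0,0.001],[0,0,0],[0,0,0],[0,0,0]],"turn":[0,0,0,0,0]}' 50
python3 go.py .5895 -.009 .064 -7.6
```

```text
clock: 46.87
tcp_pos: [0.5896, -0.0091, 0.0635]
orientation: [-0.0, 0.752, 0.659, 0.0]
wrist_force: [-0.3, 0.7, -2.2]
finger_gap: 0.0316
t 46.87 tcp [ 0.5896 -0.0091  0.0635] jaw -7.55 tilt [ 0. -0. -1.] gap 0.0316 F [-0.3  0.7 -2.2] j [-0.15  0.42 -0.16  0.99  0.    1.55]
delta units [ 0.0001 -0.0001 -0.0006] rows 1.0
turn units 0.01
```

```bash

python3 -m creep '{"hand":[25,25,25,25,25],"delta_pos":[[0,0,0.001],[0,0,0],[0,0,0],[0,0,0],[0,0,0]],"turn":[0,0,0,0,0]}' 50
python3 go.py
python3 -m creep '{"hand":[25,25,25,25,25],"delta_pos":[[0,0,0.001],[0,0,0],[0,0,0],[0,0,0],[0,0,0]],"turn":[0,0,0,0,0]}' 50
python3 go.py
```

```text
clock: 47.28
tcp_pos: [0.5897, -0.0091, 0.0635]
orientation: [0.0, 0.752, 0.659, 0.0]
wrist_force: [-2.9, 0.0, 5.4]
finger_gap: 0.0313
t 47.28 tcp [ 0.5897 -0.0091  0.0635] jaw -7.55 tilt [ 0.     0.001 -1.   ] gap 0.0313 F [-2.9  0.   5.4] j [-0.15  0.42 -0.16  0.99  0.    1.55]
clock: 47.7
tcp_pos: [0.5897, -0.0091, 0.0635]
orientation: [0.0, 0.752, 0.659, 0.0]
wrist_force: [-4.4, 0.8, 10.6]
finger_gap: 0.0315
t 47.70 tcp [ 0.5897 -0.0091  0.0635] jaw -7.55 tilt [-0.     0.001 -1.   ] gap 0.0315 F [-4.4  0.8 10.6] j [-0.15  0.42 -0.16  0.99 -0.    1.55]
```

```bash

python3 -m creep '{"hand":[50,50,50,50,50],"delta_pos":[[0,0,-0.0018],[0,0,0],[0,0,0],[0,0,0],[0,0,0]],"turn":[0,0,0,0,0]}' 50
python3 -m creep '{"hand":[62,62,62,62,62],"delta_pos":[[0,0,-0.015],[0,0,-0.03],[0,0,-0.035],[0,0,0],[0,0,0]],"turn":[0,0,0,0,0]}' 50
python3 go.py .3887 .3149 .13 -7.6
python3 caps.py "{'tall':(.5787,-.0881,.008),'sq':(.5892,-.009,.008)}"
```

```text
clock: 48.12
tcp_pos: [0.5896, -0.0091, 0.0631]
orientation: [-0.0, 0.752, 0.659, -0.0]
wrist_force: [0.5, 0.9, 0.5]
finger_gap: 0.05
clock: 48.53
tcp_pos: [0.5912, -0.0093, 0.1292]
orientation: [0.002, 0.752, 0.659, 0.001]
wrist_force: [0.3, -0.4, -0.1]
finger_gap: 0.0624
t 48.53 tcp [ 0.5912 -0.0093  0.1292] jaw -7.55 tilt [ 0.     0.004 -1.   ] gap 0.0624 F [ 0.3 -0.4 -0.1] j [-0.15  0.37 -0.06  1.13  0.    1.55]
delta units [ 0.3685 -0.3042 -0.0022] rows 8.0
turn units 0.01
scene tall 88 [581.  -89.1] 15.6
scene sq 180 [590.2  -9. ] 17.6
side tall 185 [578.4 -88.4] 16.2
side sq 186 [588.7  -8.4] 17.3
tall avg [579.69155884 -88.7177124 ]
sq avg [589.45532227  -8.71119308]
```

```bash

python3 -m creep '{"hand":[64,64,64,64,64],"delta_pos":[[0.0335,-0.0276,0],[0.0335,-0.0276,0],[0.0335,-0.0276,0],[0.0335,-0.0276,0],[0.0335,-0.0276,0]],"turn":[0,0,0,0,0]}' 50
python3 -m creep '{"hand":[64,64,64,64,64],"delta_pos":[[0.0335,-0.0276,0],[0.0335,-0.0276,0],[0.0335,-0.0276,0],[0.0335,-0.0276,0],[0.0335,-0.0276,0]],"turn":[0,0,0,0,0]}' 50
python3 -m creep '{"hand":[64,64,64,64,64],"delta_pos":[[0.0335,-0.0276,0],[0,0,0],[0,0,0],[0,0,0],[0,0,0]],"turn":[0,0,0,0,0]}' 50
python3 go.py .3887 .3149 .042 -7.6
```

```text
clock: 49.05
tcp_pos: [0.4956, 0.1391, 0.1258]
orientation: [-0.001, 0.752, 0.659, -0.001]
wrist_force: [0.3, 0.5, -0.0]
finger_gap: 0.0639
clock: 49.47
tcp_pos: [0.4038, 0.2863, 0.126]
orientation: [-0.0, 0.752, 0.659, -0.001]
wrist_force: [0.3, -0.6, -0.1]
finger_gap: 0.0636
clock: 49.88
tcp_pos: [0.3877, 0.3141, 0.1267]
orientation: [0.0, 0.753, 0.659, -0.001]
wrist_force: [-1.4, -0.3, 0.3]
finger_gap: 0.064
t 49.88 tcp [0.3877 0.3141 0.1267] jaw -7.61 tilt [-0.001 -0.001 -1.   ] gap 0.0640 F [-1.4 -0.3  0.3] j [ 0.52  0.21 -0.29  1.07 -0.    2.22]
delta units [0.0012 0.0012 0.1059] rows 3.0
turn units -0.003
```

```bash

python3 -m creep '{"hand":[64,64,64,64,64],"delta_pos":[[0.0008,0.0006,0],[0,0,0.035],[0,0,0.035],[0,0,0.025],[0,0,0.0095]],"turn":[0,0,0,0,0]}' 50
python3 -m creep '{"hand":[40,40,40,40,40],"delta_pos":[[0,0,0],[0,0,0],[0,0,0],[0,0,0],[0,0,0]],"turn":[0,0,0,0,0]}' 50
python3 go.py .3887 .3149 .042 -7.6
python3 -m creep '{"hand":[40,40,40,40,40],"delta_pos":[[0,0,0],[0,0,-0.006],[0,0,-0.014],[0,0,-0.03],[0,0,-0.03]],"turn":[0,0,0,0,0]}' 50
python3 go.py .5997 .0704 .107 -7.6
```

```text
clock: 50.3
tcp_pos: [0.3869, 0.3135, 0.041]
orientation: [-0.0, 0.753, 0.658, -0.002]
wrist_force: [0.5, -0.5, 0.1]
finger_gap: 0.0639
clock: 50.72
tcp_pos: [0.389, 0.3161, 0.0449]
orientation: [0.0, 0.752, 0.659, 0.001]
wrist_force: [-0.1, -0.1, -1.3]
finger_gap: 0.0465
t 50.72 tcp [0.389  0.3161 0.0449] jaw -7.56 tilt [ 0.001  0.002 -1.   ] gap 0.0465 F [-0.1 -0.1 -1.3] j [ 0.52  0.28 -0.42  0.87  0.    2.22]
delta units [-0.0015 -0.0002  0.0036] rows 1.0
turn units 0.009
clock: 51.13
tcp_pos: [0.3872, 0.3152, 0.1082]
orientation: [-0.0, 0.752, 0.659, -0.001]
wrist_force: [-0.2, 0.7, -1.9]
finger_gap: 0.0467
t 51.13 tcp [0.3872 0.3152 0.1082] jaw -7.54 tilt [-0.001 -0.002 -1.   ] gap 0.0467 F [-0.2  0.7 -1.9] j [ 0.52  0.22 -0.32  1.03  0.    2.22]
delta units [-0.2685  0.3035  0.0013] rows 7.0
turn units 0.012
```

```bash

python3 -m creep '{"hand":[40,40,40,40,40],"delta_pos":[[-0.0145,0.0163,0],[-0.0285,0.0322,0],[-0.0285,0.0322,0],[-0.0285,0.0322,0],[-0.0285,0.0322,0]],"turn":[0,0,0,0,0]}' 50
python3 -m creep '{"hand":[40,40,40,40,40],"delta_pos":[[-0.0285,0.0322,0],[-0.0285,0.0322,0],[-0.0285,0.0322,0],[-0.0285,0.0322,0],[-0.026,0.0296,0]],"turn":[0,0,0,0,0]}' 50
python3 -m creep '{"hand":[40,40,40,40,40],"delta_pos":[[0,0,0],[0,0,0.02],[0,0,0.02],[0,0,0.01],[0,0,0]],"turn":[0,0,0,0,0]}' 50
python3 -m creep '{"hand":[40,40,40,40,40],"delta_pos":[[0,0,0],[0,0,0],[0,0,0.01],[0,0,0],[0,0,0]],"turn":[0,0,0,0,0]}' 50
python3 go.py .5998 .0708 .048 -7.6
```

```text
clock: 51.55
tcp_pos: [0.4906, 0.1975, 0.1086]
orientation: [0.0, 0.752, 0.659, 0.001]
wrist_force: [-0.5, 0.9, -1.3]
finger_gap: 0.0465
clock: 51.97
tcp_pos: [0.6019, 0.0691, 0.1083]
orientation: [0.0, 0.752, 0.659, 0.0]
wrist_force: [0.7, 0.4, -1.8]
finger_gap: 0.0467
clock: 52.38
tcp_pos: [0.5986, 0.0711, 0.0659]
orientation: [-0.001, 0.752, 0.659, -0.002]
wrist_force: [-0.7, -0.1, -1.8]
finger_gap: 0.0465
clock: 52.8
tcp_pos: [0.6003, 0.0709, 0.0597]
orientation: [-0.0, 0.752, 0.659, -0.0]
wrist_force: [-0.0, 0.1, -1.6]
finger_gap: 0.0461
t 52.80 tcp [0.6003 0.0709 0.0597] jaw -7.54 tilt [ 0. -0. -1.] gap 0.0461 F [-0.   0.1 -1.6] j [-0.02  0.45 -0.12  1.    0.    1.69]
delta units [-0.0003 -0.0006  0.0146] rows 1.0
turn units 0.012
```

```bash

python3 -m creep '{"hand":[40,40,40,40,40],"delta_pos":[[0,-0.0006,0.006],[0,0,0.003],[0,0,0.002],[0,0,0.001],[0,0,0]],"turn":[0,0,0,0,0]}' 50
python3 go.py .5998 .0708 .048 -7.6
python3 -m creep '{"hand":[40,40,40,40,40],"delta_pos":[[0,0,0.001],[0,0,0.001],[0,0,0],[0,0,0],[0,0,0]],"turn":[0,0,0,0,0]}' 50
python3 go.py .5998 .0708 .048 -7.6
python3 -m creep '{"hand":[40,40,40,40,40],"delta_pos":[[0,0,0.0012],[0,0,0],[0,0,0],[0,0,0],[0,0,0]],"turn":[0,0,0,0,0]}' 50
python3 go.py .5998 .0708 .048 -7.6
```

```text
clock: 53.22
tcp_pos: [0.5999, 0.0708, 0.0499]
orientation: [-0.0, 0.752, 0.659, -0.0]
wrist_force: [0.4, -0.1, -1.1]
finger_gap: 0.0465
t 53.22 tcp [0.5999 0.0708 0.0499] jaw -7.55 tilt [ 0.    -0.001 -1.   ] gap 0.0465 F [ 0.4 -0.1 -1.1] j [-0.02  0.46 -0.14  0.98  0.    1.69]
delta units [-0.0001 -0.0001  0.0024] rows 1.0
turn units 0.009
clock: 53.63
tcp_pos: [0.6002, 0.0709, 0.0487]
orientation: [0.0, 0.752, 0.659, 0.0]
wrist_force: [0.8, 0.2, -1.3]
finger_gap: 0.0468
t 53.63 tcp [0.6002 0.0709 0.0487] jaw -7.55 tilt [ 0.  0. -1.] gap 0.0468 F [ 0.8  0.2 -1.3] j [-0.02  0.46 -0.14  0.97  0.    1.69]
delta units [-0.0002 -0.0005  0.0009] rows 1.0
turn units 0.01
clock: 54.05
tcp_pos: [0.6001, 0.0709, 0.0477]
orientation: [-0.0, 0.752, 0.659, 0.0]
wrist_force: [0.6, -0.6, -1.8]
finger_gap: 0.0465
t 54.05 tcp [0.6001 0.0709 0.0477] jaw -7.55 tilt [ 0.  0. -1.] gap 0.0465 F [ 0.6 -0.6 -1.8] j [-0.02  0.46 -0.14  0.97  0.    1.69]
delta units [-0.0001 -0.0004 -0.0004] rows 1.0
turn units 0.01
```

```bash

python3 -m creep '{"hand":[40,40,40,40,40],"delta_pos":[[0,0,0.001],[0,0,0],[0,0,0],[0,0,0],[0,0,0]],"turn":[0,0,0,0,0]}' 50
python3 go.py
python3 -m creep '{"hand":[40,40,40,40,40],"delta_pos":[[0,0,0.001],[0,0,0],[0,0,0],[0,0,0],[0,0,0]],"turn":[0,0,0,0,0]}' 50
python3 go.py
```

```text
clock: 54.47
tcp_pos: [0.6003, 0.0709, 0.0474]
orientation: [0.0, 0.752, 0.659, 0.0]
wrist_force: [-1.6, 1.3, 4.7]
finger_gap: 0.0466
t 54.47 tcp [0.6003 0.0709 0.0474] jaw -7.55 tilt [ 0.     0.001 -1.   ] gap 0.0466 F [-1.6  1.3  4.7] j [-0.02  0.46 -0.14  0.97  0.    1.69]
clock: 54.88
tcp_pos: [0.6003, 0.071, 0.0474]
orientation: [0.0, 0.752, 0.659, 0.0]
wrist_force: [-4.5, 0.7, 9.2]
finger_gap: 0.047
t 54.88 tcp [0.6003 0.071  0.0474] jaw -7.55 tilt [ 0.     0.001 -1.   ] gap 0.0470 F [-4.5  0.7  9.2] j [-0.02  0.46 -0.14  0.97  0.    1.69]
```

```bash

python3 -m creep '{"hand":[62,62,62,62,62],"delta_pos":[[0,0,-0.0016],[0,0,0],[0,0,0],[0,0,0],[0,0,0]],"turn":[0,0,0,0,0]}' 50
python3 -m creep '{"hand":[64,64,64,64,64],"delta_pos":[[0,0,-0.015],[0,0,-0.03],[0,0,-0.04],[0,0,-0.04],[0,0,-0.04]],"turn":[0,0,0,0,0]}' 50
python3 -m creep '{"hand":[64,64,64,64,64],"delta_pos":[[0.02,-0.04,0],[0.02,-0.04,0],[0.02,-0.04,0],[0,0,0],[0,0,0]],"turn":[0,0,0,0,0]}' 50
python3 -m creep '{"hand":[64,64,64,64,64],"delta_pos":[[0.02,-0.04,0],[0.02,-0.04,0],[0.02,-0.04,0],[0,0,0],[0,0,0]],"turn":[0,0,0,0,0]}' 50
python3 go.py
python3 caps.py "{'tall':(.5787,-.0881,.008),'sq':(.5892,-.009,.008),'jar':(.5997,.0703,.008)}"
python3 - <<'E'
from h import *
cam('scene','s20.png');cam('side','d20.png')
for n in('scene','side'):
    c=env.read_camera(n);p=cloud(c).reshape(-1,3)
    th=np.radians(6.0);R2=np.array([[np.cos(th),np.sin(th)],[-np.sin(th),np.cos(th)]])
    r=(p[:,:2]-[.4594,-.3123])@R2.T
    M=(p[:,2]>.031)&(p[:,2]<.05)&(abs(r[:,0])<.012)&(abs(r[:,1])<.12)&(abs(abs(r[:,1])-.055)>.01)
    print(n,'rod y',r[M,1].min(),r[M,1].max(),'z',np.percentile(p[M,2],95))
E
```

```text
clock: 55.3
tcp_pos: [0.6001, 0.0708, 0.047]
orientation: [-0.0, 0.752, 0.659, -0.0]
wrist_force: [-0.0, 1.1, -0.4]
finger_gap: 0.0624
clock: 55.72
tcp_pos: [0.5997, 0.0709, 0.1803]
orientation: [-0.0, 0.752, 0.659, -0.0]
wrist_force: [1.3, -0.1, 0.4]
finger_gap: 0.064
clock: 56.13
tcp_pos: [0.5099, 0.132, 0.1797]
orientation: [0.0, 0.751, 0.66, 0.0]
wrist_force: [0.3, -0.7, 0.9]
finger_gap: 0.0637
clock: 56.55
tcp_pos: [0.4225, 0.1917, 0.1796]
orientation: [0.0, 0.752, 0.66, 0.0]
wrist_force: [1.5, -0.4, 0.5]
finger_gap: 0.064
t 56.55 tcp [0.4225 0.1917 0.1796] jaw -7.44 tilt [ 0.     0.001 -1.   ] gap 0.0640 F [ 1.5 -0.4  0.5] j [ 0.25  0.11 -0.28  1.18 -0.    1.95]
scene tall 136 [580.9 -89.6] 16.5
scene sq 184 [590.6  -8.7] 17.6
scene jar 388 [603.3  72.5] 25.1
side tall 185 [577.7 -87.7] 15.5
side sq 189 [589.1  -8.2] 17.7
side jar 320 [599.7  72.6] 25.0
tall avg [579.3039856  -88.64065552]
sq avg [589.88525391  -8.4562521 ]
jar avg [601.51867676  72.52227783]
scene rod y -0.09995412684157938 0.1000605087935576 z 0.041531264936405556
side rod y -0.09843444206084294 0.09952256880878331 z 0.04241380866235997
```

View pics/s20.png

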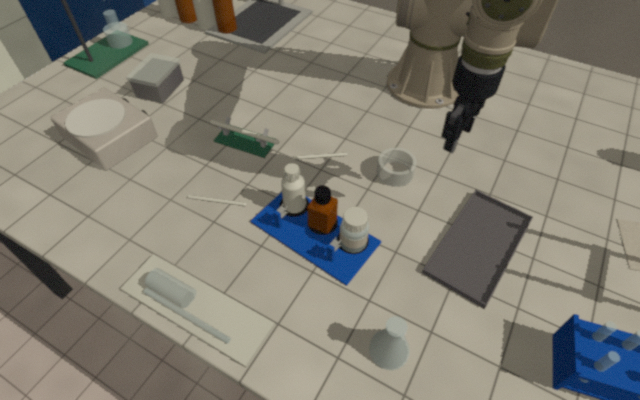

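View pics/d20.png

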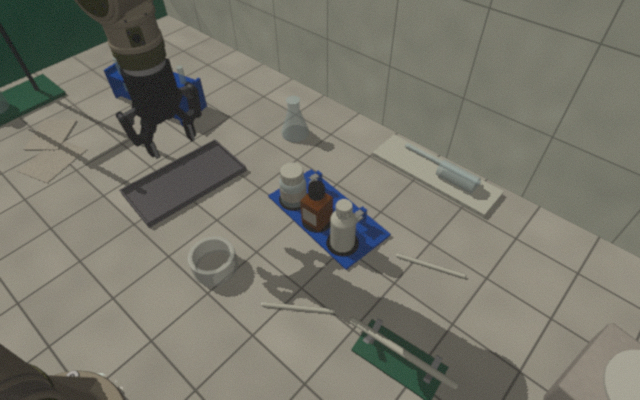

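```bash

python3 caps.py "{'tall':(.5787,-.0881,.008),'sq':(.5892,-.009,.008),'jar':(.5997,.0703,.008)}"
python3 - <<'E'
from h import *
from scipy.optimize import least_squares
for n in('scene','side'):
    c=env.read_camera(n);p=cloud(c).reshape(-1,3)
    M=(p[:,2]>.02)&(p[:,2]<.055)&(np.hypot(p[:,0]-.6,p[:,1]-.071)<.036)
    x=p[M];f=least_squares(lambda v:np.hypot(x[:,0]-v[0],x[:,1]-v[1])-.029,[.6,.071],loss='soft_l1',f_scale=.001).x
    print(n,'jar body fit',f,len(x))
d=np.load('pc.npz');P=d['P'];k=int(d['n'])
for i in(0,1):
    p=P[i*k:(i+1)*k];M=(p[:,2]>.02)&(p[:,2]<.055)&(np.hypot(p[:,0]-.6,p[:,1]-.071)<.036)
    x=p[M];print('initial',i,least_squares(lambda v:np.hypot(x[:,0]-v[0],x[:,1]-v[1])-.029,[.6,.071],loss='soft_l1',f_scale=.001).x)
a=env.read_camera('scene')['pixels'][140:290,235:395];b=env.read_camera('side')['pixels'][150:280,250:410]
o=np.hstack([cv2.resize(a,(400,375),interpolation=2),cv2.resize(b,(400,375),interpolation=2)])
cv2.imwrite('pics/c21.png',o[:,:,::-1])
E
```

```text
scene tall 137 [580.1 -87.9] 16.0
scene sq 181 [590.9  -8.8] 17.6
scene jar 387 [602.7  71. ] 24.7
side tall 182 [577.7 -87.8] 15.8
side sq 181 [588.7  -7.6] 17.5
side jar 317 [600.2  72.4] 24.7
tall avg [578.89993286 -87.85382843]
sq avg [589.7895813   -8.19560027]
jar avg [601.41815186  71.68051147]
scene jar body fit [0.60178206 0.07145539] 260
side jar body fit [0.60049163 0.07300419] 256
initial 0 [0.60022252 0.06946716]
initial 1 [0.5990021 0.0711319]
```

View pics/c21.png

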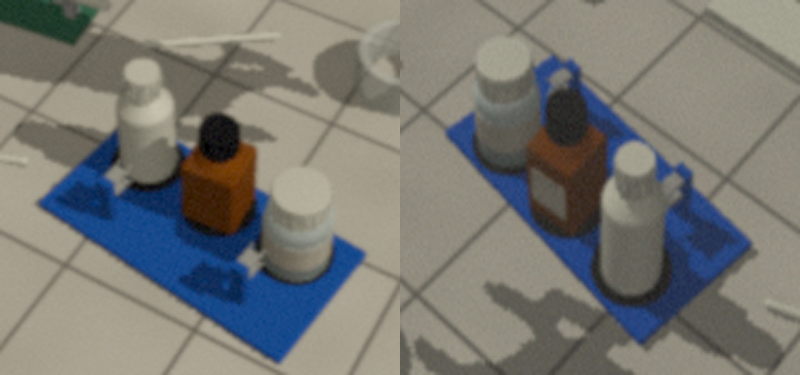

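All three containers stand upright on their marks, within about 2.5 mm of where they started. The rod is in the rest and the gripper is open and clear, so I hand in.

```bash
python3 -c "
from workcell import env
print(env.hand_in())"
```

```text
the job is handed in; nothing more can be done
None
```

The job is done as asked and handed in at about 57 s on the clock. I moved the jar, square bottle and tall bottle to the tray. Then I pulled the rod forward out of its clips and laid it in both V notches of the rest. Last I put the tall bottle, square bottle and jar back on their own places and moved the open gripper clear.

**Last checks before hand-in:**
- **Rod:** it lies level in both notches, with its ends about −99 and +100 mm from the rest's centre.
- **Containers:** all three are upright on their marks. Against their starting positions, the tall bottle is within about 1 mm, the square bottle about 1.5 mm, and the jar about 2.5 mm off but inside its mark. I left the jar there.
- **Bystanders:** the flask and tape roll look unmoved in the pictures; I did not measure them.
- **Forces:** the highest wrist force I read was about 12 N.

**What disagreed:**
- **Fingertip height:** the cameras showed the fingertips about 28 mm above the reported TCP, not 11 mm ahead of it as env.nose_length says. Because of that the first grip on the jar closed above its cap without touching it. I used the measured height from then on.
- **Cameras:** the scene and side cameras differ by 2 to 4 mm in x, so I used their mean.

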